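# Reload the sag-test setters with clay bars sorted by length

## Task

Set up the next sag-test firing: put the two bent bars from the last firing, still lying on the setters, into the shallow metal tray, and lay every straight clay bar, including any left on a wrong setter, across the pair of raised supports that fits its length (short bars on the narrowest span, long on the widest), so that it lies level and square across both supports and sticks out equally, about 10 mm, at each end. Bars that share a setter lie side by side with a clear gap between them; leave the crucible, the jar and the tin where they stand.

Things in the scene. Friction and masses are not known exactly. Their poses are not given: they have to be found in the camera images.
- bar_short_a: one of two short straight clay test bars: 70 mm long, 18 mm square section, same clay as the others, two fine scribed marks 50 mm apart on top; may be absent. It starts flat on the bench. Origin at the middle of the bar, x along its length, z up (9 mm above what it lies on). It weighs 35 to 105 g and is gripped across its 18 mm width.
- bar_short_b: one of two short straight clay test bars: 70 mm long, 18 mm square section, same clay as the others, two fine scribed marks 50 mm apart on top; may be absent. It starts flat on the bench. Origin at the middle of the bar, x along its length, z up (9 mm above what it lies on). It weighs 35 to 105 g and is gripped across its 18 mm width.
- bar_mid_a: one of two mid straight clay test bars: 95 mm long, 18 mm square section, same clay as the others, two fine scribed marks 50 mm apart on top; may be absent. It starts flat on the bench. Origin at the middle of the bar, x along its length, z up (9 mm above what it lies on). It weighs 35 to 105 g and is gripped across its 18 mm width.
- bar_mid_b: one of two mid straight clay test bars: 95 mm long, 18 mm square section, same clay as the others, two fine scribed marks 50 mm apart on top; may be absent. It starts flat on the bench. Origin at the middle of the bar, x along its length, z up (9 mm above what it lies on). It weighs 35 to 105 g and is gripped across its 18 mm width.
- bar_long_a: the one long straight clay test bar: 120 mm long, 18 mm square section, same clay as the others, two fine scribed marks 50 mm apart on top; may be absent. It starts on the wrong setter, across the supports of the short one. Origin at the middle of the bar, x along its length, z up (9 mm above what it lies on). It weighs 35 to 105 g and is gripped across its 18 mm width.
- setter_short: fixed setter for the 70 mm bars: batt 74 (x) by 84 mm (y), 10 mm thick, with two raised supports along x, 70 mm long, 8 mm wide flat tops 30 mm above the bench (14 mm wide feet below 17 mm), centre lines at y = +/-25 mm. Takes two bars lying along y, e.g. at x = +/-22 mm. Short and mid setter stand one behind the other in either order, 88 mm apart, before the long one.  Origin: centre of underside, on the bench.
- setter_mid: fixed setter for the 95 mm bars: batt 74 (x) by 109 mm (y), 10 mm thick, with two raised supports along x, 70 mm long, 8 mm wide flat tops 30 mm above the bench (14 mm wide feet below 17 mm), centre lines at y = +/-37.5 mm. Takes two bars lying along y, e.g. at x = +/-22 mm. Short and mid setter stand one behind the other in either order, 88 mm apart, before the long one.  Origin: centre of underside, on the bench.
- setter_long: fixed setter for the 120 mm bars: batt 40 (x) by 134 mm (y), 10 mm thick, with two raised supports along x, 36 mm long, 8 mm wide flat tops 30 mm above the bench (14 mm wide feet below 17 mm), centre lines at y = +/-50 mm. Takes one bar lying along y, at x = 0. It stands farthest from the robot.  Origin: centre of underside, on the bench.
- bent_mid: fired clay bar from the last firing, 92 mm long, 18 mm square section, visibly sagged: its middle hangs 9 mm below its ends. It starts lying across the supports of the mid setter, somewhere along them. Origin at the middle of its section at mid-length (there the underside is 9 mm below it), x along the bar, z up. It weighs 40 to 95 g.
- bent_long: fired clay bar from the last firing, 116 mm long, 18 mm square section, visibly sagged: its middle hangs 10 mm below its ends. It starts lying across the supports of the long setter, somewhere along them. Origin at the middle of its section at mid-length (there the underside is 9 mm below it), x along the bar, z up. It weighs 40 to 95 g.
- scrap_tray: loose shallow sheet-metal tray, 86 mm (x) by 160 mm (y), 20 mm high with a thin rolled rim to 22 mm, sheet walls 2 mm, floor 3 mm thick, 0.5 to 0.8 kg, on the bench to the robot's left. Between it and the setters a furnace door (beyond x = 0.475 m, 0.18 to 0.39 m up) and its knob (beyond x = 0.446 m, 0.22 to 0.30 m up) overhang the bench. Origin at the centre of its underside, z up.
- crucible: used porcelain crucible, 51 mm across, 46 mm high, standing on the bench; to be left alone. Origin at the centre of its underside.
- sample_jar: capped sample jar, 52 mm across, 84 mm high, standing behind the setters; to be left alone. Origin at the centre of its underside.
- grease_tin: round tin, 62 mm across, 29 mm high, standing at the far left; to be left alone. Origin at the centre of its underside.

How it is judged:
At the end, for the whole second after the job is handed in: Each bar rests level on its setter's two supports (middle 34-44 mm up), centred within 6 mm, within 32 mm (long: 16) of mid-setter along them, 0.15 rad of square; two on one setter 24 mm apart at centres. Bent bars in the upright tray, middles within 37 (x) and 50 mm (y) of its centre (y of bar_short_a in the frame of setter_short between -0.006 and 0.006 m and x of bar_short_a in the frame of setter_short between -0.032 and 0.032 m and z of bar_short_a in the frame of setter_short between 0.034 and 0.044 m and angle between the x axis of each of bar_short_a, bar_short_b and the y axis of setter_short, either way round below 0.15 rad and linear speed of each of bar_short_a, bar_short_b, bar_mid_a, bar_mid_b, bar_long_a, bent_mid, bent_long below 0.02 m/s and y of bar_short_b in the frame of setter_short between -0.006 and 0.006 m and x of bar_short_b in the frame of setter_short between -0.032 and 0.032 m and z of bar_short_b in the frame of setter_short between 0.034 and 0.044 m and y of bar_mid_a in the frame of setter_mid between -0.006 and 0.006 m and x of bar_mid_a in the frame of setter_mid between -0.032 and 0.032 m and z of bar_mid_a in the frame of setter_mid between 0.034 and 0.044 m and angle between the x axis of each of bar_mid_a, bar_mid_b and the y axis of setter_mid, either way round below 0.15 rad and y of bar_mid_b in the frame of setter_mid between -0.006 and 0.006 m and x of bar_mid_b in the frame of setter_mid between -0.032 and 0.032 m and z of bar_mid_b in the frame of setter_mid between 0.034 and 0.044 m and y of bar_long_a in the frame of setter_long between -0.006 and 0.006 m and x of bar_long_a in the frame of setter_long between -0.016 and 0.016 m and z of bar_long_a in the frame of setter_long between 0.034 and 0.044 m and angle between the x axis of bar_long_a and the y axis of setter_long, either way round below 0.15 rad and distance between bar_short_a and bar_short_b above 0.024 m and distance between bar_mid_a and bar_mid_b above 0.024 m and x of bent_mid in the frame of scrap_tray between -0.037 and 0.037 m and y of bent_mid in the frame of scrap_tray between -0.05 and 0.05 m and z of bent_mid in the frame of scrap_tray between 0.003 and 0.04 m and x of bent_long in the frame of scrap_tray between -0.037 and 0.037 m and y of bent_long in the frame of scrap_tray between -0.05 and 0.05 m and z of bent_long in the frame of scrap_tray between 0.003 and 0.04 m and angle between scrap_tray's own z axis and vertical below 0.1 rad); the robot touches nothing.
It fails at once if the crucible, the sample jar or the tin is pushed away (more than 30 mm) or knocked over (distance of any of crucible, sample_jar, grease_tin from where it was at the start of the episode above 0.03 m or angle between any of crucible, sample_jar, grease_tin's own z axis and vertical above 0.5 rad).
Of bar_short_a, bar_short_b, bar_mid_a, bar_mid_b, bar_long_a only 4 to 5 are there at a start; the rules pass over those that are not, and their reading is None.
At some moment in a run one of bar_long_a, bent_mid may be knocked a few centimetres aside while the robot is not near it.
Once in a run the grip may slacken for a moment while it holds something.
It also fails if it takes over 192 s, if anything falls off the work surface, if the arm or the gripper's body presses on something with over 40 N, if the wrist force passes 120 N, or if a joint passes its speed limit or range.

## Robot

A 6-joint arm with a two-finger parallel gripper is mounted at the origin on a cart in front of the work surface, level with it; the furniture and walls round the work are solid. World frame = base frame: x ahead of the robot, y to its left, z up, the work surface at z = 0. Lengths are in m, angles in rad, forces in N, time in s.
With the tool pointing down it reaches from about 0.35 to 0.775 m from the base axis. Payload 7.3 kg.
Tool frame: the origin (TCP) lies at the very end of the fingers, on their centre line; the grasp point (between the pads) lies 19 mm behind it; z points along the fingers, y is the line along which they close (so a half turn about z gives the same grasp; the last joint's range is limited). The gripper opens to 92 mm and grips with 3 to 60 N. Pads are 19 mm wide; open, the fingers measure 130 mm over their backs; the gripper's body (75 mm by 190 mm) begins 47 mm behind the grasp point.
Start: joints at [-1.432, 0.342, 1.524, -0, 1.275, -0.146], TCP at [0.148, -0.504, 0.198] pointing down, gripper open.
Joint ranges: [-2.53, 2.53], [-0.77, 2.02], [0.04, 2.7], [-1, 4.14], [0.28, 2.66], [-3.11, 3.11]. Speed limits (rad/s): [2.57, 2.57, 3.14, 3.14, 3.14, 3.14].

## Interface

Orientations are given as [roll, pitch, yaw] about the fixed x, y, z axes, in that order (R = Rz(yaw) Ry(pitch) Rx(roll)).
In Python, from cell import robot, read_camera, get_calibration gives the robot as it stands. The module is installed in compiled form; this text tells all that it offers.
- The arm moves only by the tool send_rows, never from a script. Its argument "plan" is a list of rows, each a list of 2 entries, a list of its own where there are three numbers: the shift along the tool's x, y, z as a fraction of full scale, then the turn, a rotation vector about the tool's x, y, z as a fraction of full scale. A call has exactly 10 rows; each row shifts and turns the commanded pose from where the row before left it, along the tool's axes as they then stand; what a row does not reach is not made up. Full scale, the value 1, is 0.025 m for a shift and 90 degrees for a turn. A row lasts 1/8 s, in which the tool goes at most 62.5 mm and 10.7 degrees, less where a joint would pass 70% of its speed; a pose out of reach is approached as far as the arm can. A call with a number of a shift or a turn outside -1 to 1 is refused whole. A call with a gripper value outside its range is refused whole. "gripper" is the opening, from -1 (shut) to 1 (fully open), so that 0 is half open, set as the call begins (left out, the last holds). The fingers move at their own pace and stop on an object; "force" is the grip in N (left out, the last holds). Time passes only in rows, so rows that do not move let the fingers close, or fill a call up. It gives the time, the measured TCP pose, the force, the opening and the grip force at its end, in the units of the state.
- robot.observe(): the state, without advancing time (a new reading comes with each control period).
- read_camera(name): name is "side" or "top"; returns (picture, depth): 384x512x3 uint8, blue, green, red; 384x512 float32, m along the optical axis (not along the pixel's ray), 0 where there is no reading.
- get_calibration(name): a dict with "intrinsics" (3x3 intrinsics, pixels), "rvec" (rotation vector, rad) and "tvec" (3), from world to camera coordinates, as OpenCV has them. Camera axes: x right, y down, z forward; pixel columns grow to the right and rows downward; lengths in m; the calibration is good to about 2 mm. A picture is of the moment at which its call begins. get_calibration takes no time and is no camera call.
- robot.hand_in(): hands the job in; it is judged then, once.
The state is a dict: "time": time; "qpos": joint angles; "qvel": joint speeds; "joint_efforts": joint torques, N m; "tool_pos": TCP position; "tool_rot": TCP orientation; "contact_force": force on the tool from outside, world axes, zero at the start; "torque": the same for the moment, N m; "opening": finger opening in m; "grip_force": force on a finger pad.
Only numpy, scipy, OpenCV 4.12 (cv2) and the standard library are available. Lean on these libraries where they do the work, as an engineer would, in place of code of your own. Each camera call takes 0.05 s, during which the arm holds its last target. There are 200 camera calls.

## Working session

There is one attempt and no reset: what is moved stays moved. The work goes in short steps, Python scripts to look and compute and a tool call to move; the robot and the scene stay as the last step left them, time stands still between calls to the robot, and variables do not carry over. Pictures are saved under pics/ and viewed, at most 14 in all, crops included, and the job is handed in when it is done.

Besides the shell and the picture viewer there is one more tool, called after "Call:" as a command line: name --argument value ..., lists and objects as JSON in quotes. send_rows: Moves the arm, as the interface text tells. Shift numbers are shares of 0.025 m and turn numbers shares of 90 degrees, none past 1 either way. Its arguments: {"type":"object","properties":{"plan":{"type":"array"},"gripper":{"type":"number"},"force":{"type":"number"}},"required":["plan"]}

```bash
mkdir -p pics; cat > h.py <<'E'
import numpy as np, cv2
from cell import robot, read_camera, get_calibration
def cal(n):
    c=get_calibration(n); K=np.array(c["intrinsics"],float); R=cv2.Rodrigues(np.array(c["rvec"],float))[0]; t=np.array(c["tvec"],float).ravel()
    return K,R,t
def ray(n,uv,z):
    K,R,t=cal(n); uv=np.atleast_2d(np.array(uv,float))
    d=np.c_[uv,np.ones(len(uv))]@np.linalg.inv(K).T@R; o=-R.T@t
    return o+d*((z-o[2])/d[:,2])[:,None]
def proj(n,p):
    K,R,t=cal(n); q=(np.atleast_2d(p)@R.T+t)@K.T; return q[:,:2]/q[:,2:]
def cloud(n,dep):
    K,R,t=cal(n); v,u=np.mgrid[:384,:512]; d=np.stack([u,v,np.ones_like(u)],-1)@np.linalg.inv(K).T
    return (d*dep[...,None]-t)@R
E
python3 - <<'E'
from h import *
for n in("top","side"):
    im,d=read_camera(n); cv2.imwrite(f"pics/{n}0.png",im); np.save(f"{n}0.npy",d)
    K,R,t=cal(n); print(n,K[0,0],-R.T@t,(d==0).mean())
s=robot.observe(); print({k:np.round(v,3) for k,v in s.items()})
E
```

```text
top 389.05589854429724 [0.45257774 0.21865221 1.48412255] 0.004180908203125
side 380.77046155652295 [ 0.39835005 -0.33705356  1.01672539] 0.004114786783854167
{'time': np.float64(0.1), 'qpos': array([-1.432,  0.343,  1.525,  0.   ,  1.275, -0.146]), 'qvel': array([-0.   , -0.002, -0.002, -0.003,  0.003, -0.001]), 'joint_efforts': array([ 2.000e-03, -4.320e+01, -2.447e+01,  7.200e-02,  5.300e-02,
       -0.000e+00]), 'tool_pos': array([ 0.147, -0.503,  0.198]), 'tool_rot': array([-3.14 , -0.   ,  0.285]), 'contact_force': array([-0.189,  0.279, -0.23 ]), 'torque': array([ 0.014, -0.039, -0.003]), 'grip_force': np.float64(0.0), 'opening': np.float64(0.092)}
```

View pics/top0.png

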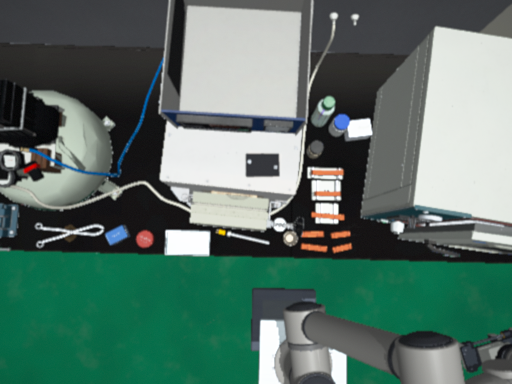

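View pics/side0.png

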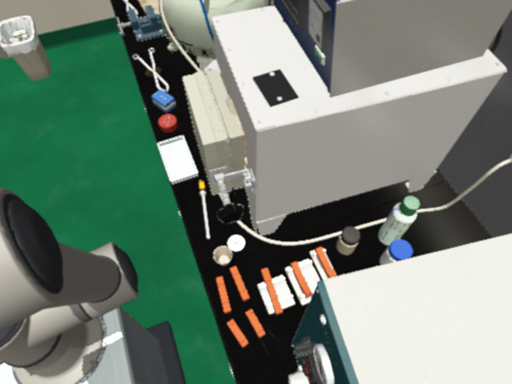

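The top view shows the setters near (327,172/194/216), four straight bars at about (312-342, 234-248), the tray at (188,242), crucible (290,239), jar (315,150) and tin (145,239). The side view shows the same. Next I'll measure them by colour.

```bash
cat >> h.py <<'E'
def bars(n,im,zf=None,amin=40):
    """orange blobs -> list (pixel centre, pixel area, world centre, yaw, length, width) using plane z by zf(uv)"""
    hsv=cv2.cvtColor(im,cv2.COLOR_BGR2HSV); m=cv2.inRange(hsv,(3,110,90),(16,255,255))
    k,l,st,c=cv2.connectedComponentsWithStats(m); out=[]
    for i in range(1,k):
        if st[i,4]<amin: continue
        v,u=np.nonzero(l==i); out.append((c[i],st[i,4],np.c_[u,v]))
    return out
def fit(n,px,z):
    p=ray(n,px,z)[:,:2]; c=p.mean(0); w,V=np.linalg.eigh(np.cov((p-c).T)); a=V[:,1]
    (cx,cy),(w1,h1),_=cv2.minAreaRect((p*1000).astype(np.float32))
    return np.array([cx,cy])/1000,c,np.degrees(np.arctan2(a[1],a[0]))%180,np.sqrt(12*w[::-1])
E
python3 - <<'E'
from h import *
np.set_printoptions(suppress=True,precision=4)
for n in("top","side"):
    im=cv2.imread(f"pics/{n}0.png"); d=np.load(f"{n}0.npy"); P=cloud(n,d)
    for c,a,px in bars(n,im):
        z=np.median(P[px[:,1],px[:,0],2]); print(n,np.round(c),a,"z%.3f"%z,*fit(n,px,z))
im=cv2.imread("pics/top0.png"); d=np.load("top0.npy"); P=cloud("top",d)
g=im.astype(int); m=((g.min(2)>150)).astype(np.uint8)
k,l,st,c=cv2.connectedComponentsWithStats(m)
for i in range(1,k):
    if st[i,4]>30: v,u=np.nonzero(l==i); print("white",np.round(c[i]),st[i,:],np.median(P[v,u,2]))
a=cv2.resize(im[130:265,270:360],None,fx=5,fy=5,interpolation=cv2.INTER_CUBIC)
b=cv2.imread("pics/side0.png")[225:360,200:350]; b=cv2.resize(b,None,fx=2.3,fy=2.3,interpolation=cv2.INTER_CUBIC)
o=np.zeros((600,795,3),np.uint8); a=a[:600]; o[:a.shape[0],:450]=a; o[:b.shape[0],450:795]=b[:600]; cv2.imwrite("pics/z0.png",o)
# tray points
p=P[220:262,150:225].reshape(-1,3); q=p[(p[:,2]>0.012)&(p[:,2]<0.035)]; print("tray rim",len(q),q.min(0),q.max(0),cv2.minAreaRect((q[:,:2]*1000).astype(np.float32)))
E
```

```text
top [328. 172.] 129 z0.044 [ 0.7014 -0.0808] [ 0.6999 -0.0829] 91.81798070784741 [0.1211 0.0153]
top [328. 193.] 100 z0.046 [ 0.62   -0.0805] [ 0.6202 -0.0821] 90.73512107713987 [0.095  0.0143]
top [329. 216.] 155 z0.047 [ 0.5358 -0.0803] [ 0.5367 -0.0842] 86.04208358839848 [0.1366 0.0187]
top [312. 234.] 142 z0.016 [ 0.4688 -0.0306] [ 0.4693 -0.0302] 94.26310219231914 [0.0803 0.0248]
top [340. 234.] 128 z0.016 [ 0.4701 -0.1348] [ 0.4701 -0.1348] 98.18896852049092 [0.0741 0.0239]
top [314. 247.] 167 z0.017 [ 0.419  -0.0358] [ 0.4193 -0.0348] 84.7576796027026 [0.0984 0.0235]
top [342. 248.] 128 z0.016 [ 0.42   -0.1405] [ 0.4204 -0.1405] 104.61346242487888 [0.0749 0.0237]
side [167. 120.] 41 z0.028 [0.4379 0.5993] [0.4366 0.5985] 90.80251868856544 [0.048  0.0228]
side [325. 262.] 240 z0.043 [ 0.7028 -0.0616] [ 0.7014 -0.0638] 89.95201815742567 [0.0918 0.0211]
side [300. 279.] 259 z0.045 [ 0.6215 -0.0801] [ 0.6214 -0.0806] 89.86399772394556 [0.0992 0.0186]
side [239. 283.] 307 z0.016 [ 0.4713 -0.0224] [ 0.4713 -0.0229] 92.26624017822938 [0.0997 0.0223]
side [271. 290.] 340 z0.047 [ 0.53
[... 2027 characters left out ...]
 238.] [227 232  42  12 110] 0.009937098585416545
white [289. 237.] [284 233   9   9  54] 0.006114800780903079
white [299. 327.] [292 311  21  33 327] 0.28315221793297407
white [270. 351.] [ 259  320   27   64 1449] 0.0006977373906800627
white [440. 366.] [ 419  346   41   38 1232] 0.7539735889133027
white [312. 360.] [298 349  29  25 554] 0.2791195305415668
white [338. 366.] [328 348  19  36 529] 0.0007950939740512366
white [493. 352.] [490 348   8  10  39] 0.3920821386698257
white [509. 375.] [505 372   7   6  32] 0.6259536514148336
tray rim 224 [0.3791 0.302  0.0121] [0.4754 0.5768 0.0333] ((423.9291076660156, 438.11224365234375), (92.07964324951172, 275.9532165527344), 2.585062026977539)
```

View pics/z0.png

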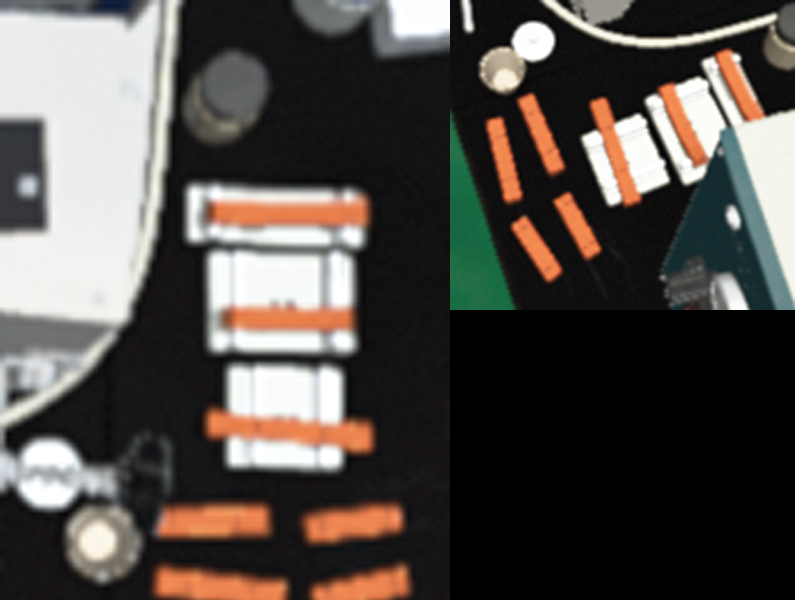

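```bash
python3 - <<'E'
from h import *
np.set_printoptions(suppress=True,precision=4)
S=8
def white(n,poly,z):
    im=cv2.imread(f"pics/{n}0.png"); g=cv2.resize(im,None,fx=S,fy=S,interpolation=cv2.INTER_CUBIC)
    m=(g.min(2)>115).astype(np.uint8)
    msk=np.zeros_like(m); q=proj(n,[[*p,z] for p in poly]); cv2.fillPoly(msk,[np.round(q*S).astype(np.int32)],1)
    m&=msk; v,u=np.nonzero(m); p=ray(n,np.c_[(u+.5)/S-.5,(v+.5)/S-.5],z)[:,:2]
    r=cv2.minAreaRect((p*1000).astype(np.float32)); lo,hi=np.percentile(p,[.4,99.6],axis=0)
    print(n,len(p),"rect",np.round(r[0],1),np.round(r[1],1),round(r[2],1),"lo",lo,"hi",hi,"mid",(lo+hi)/2)
box=lambda x0,x1,y0,y1:[(x0,y0),(x0,y1),(x1,y1),(x1,y0)]
for n in("top","side"):
    for b in(box(.49,.588,-.15,0),box(.588,.678,-.16,0),box(.68,.75,-.17,0.02)): white(n,b,.01)
    white(n,box(.34,.54,.33,.56),.02)
P=np.concatenate([cloud(n,np.load(f"{n}0.npy"))[np.load(f"{n}0.npy")>0] for n in("top","side")])
def ext(name,s): 
    q=P[s]; print(name,len(q), np.percentile(q,[1,99],axis=0).ravel() if len(q) else "")
x,y,z=P.T
for a in np.arange(0.0,0.62,.04):
    s=(y>a)&(y<a+.04)&(x>.38)&(z>.1)&(z<.5); q=P[s]
    print("y%.2f"%a,len(q),"xmin %.3f"%np.percentile(q[:,0],2),"zrange of front",np.percentile(q[q[:,0]<np.percentile(q[:,0],2)+.06][:,2],[2,98]))
for a in np.arange(.34,.74,.05):
    s=(x>a)&(x<a+.05)&(y<-.1)&(y>-.4)&(z>.08); q=P[s]; 
    if len(q)>5: print("right x%.2f"%a,len(q),"ymax %.3f"%np.percentile(q[:,1],98), "zmin %.3f"%np.percentile(q[:,2],3))
E
```

```text
top 25414 rect [550.  -84.4] [88.8 79.4] 89.9 lo [ 0.5109 -0.1278] hi [ 0.5891 -0.0405] mid [ 0.55   -0.0841]
top 31798 rect [633.7 -81.3] [ 90.  112.9] 1.5 lo [ 0.5987 -0.1369] hi [ 0.6774 -0.0253] mid [ 0.638  -0.0811]
top 20954 rect [716.4 -61.4] [166.9  69.9] 89.7 lo [ 0.6816 -0.1433] hi [0.7504 0.0217] mid [ 0.716  -0.0608]
top 94656 rect [459.6 427.5] [164.2 192.1] 0.0 lo [0.379  0.3331] hi [0.5409 0.5213] mid [0.46   0.4272]
side 46030 rect [550.  -84.1] [87.6 75.3] 90.0 lo [ 0.5129 -0.1273] hi [ 0.5874 -0.0413] mid [ 0.5501 -0.0843]
side 50403 rect [632.4 -91.5] [133.9  90.4] 90.0 lo [ 0.5876 -0.1537] hi [ 0.6773 -0.026 ] mid [ 0.6324 -0.0899]
side 64162 rect [714.5 -73.3] [ 70.5 190.7] 0.0 lo [ 0.6797 -0.1683] hi [0.7493 0.0212] mid [ 0.7145 -0.0735]
side 104866 rect [458.7 447.2] [161.4 230.6] 0.1 lo [0.3794 0.3341] hi [0.539  0.5555] mid [0.4592 0.4448]
y0.00 1092 xmin 1.203 zrange of front [0.1069 0.3234]
y0.04 14399 xmin 0.488 zrange of front [0.2439 0.2931]
y0.08 13739 xmin 0.565 zrange of front [0.1181 0.4724]
y0.12 5754 xmin 0.496 zrange of front [0.202  0.3751]
y0.16
[... 215 characters left out ...]
2 4484 xmin 0.490 zrange of front [0.2253 0.3902]
y0.36 3882 xmin 0.498 zrange of front [0.2352 0.3898]
y0.40 2035 xmin 0.560 zrange of front [0.2254 0.4735]
y0.44 234 xmin 0.590 zrange of front [0.3553 0.4738]
y0.48 121 xmin 1.198 zrange of front [0.2026 0.3096]
y0.52 366 xmin 1.197 zrange of front [0.1075 0.3068]
y0.56 383 xmin 1.197 zrange of front [0.1096 0.3061]
y0.60 566 xmin 0.619 zrange of front [0.2434 0.3952]
right x0.39 66 ymax -0.359 zmin 0.230
right x0.44 1118 ymax -0.294 zmin 0.112
right x0.49 6147 ymax -0.214 zmin 0.141
right x0.54 6417 ymax -0.212 zmin 0.222
right x0.59 6676 ymax -0.218 zmin 0.233
right x0.64 6830 ymax -0.225 zmin 0.239
right x0.69 6301 ymax -0.232 zmin 0.230
```

```bash
python3 - <<'E'
from h import *
np.set_printoptions(suppress=True,precision=4)
S=8
im=cv2.imread("pics/top0.png"); g=cv2.resize(im,None,fx=S,fy=S,interpolation=cv2.INTER_CUBIC)
def prof(x0,x1,y0,y1,z,th=115,name=""):
    # world-rectified white mask at height z, 0.5mm grid; edges along each axis
    X,Y=np.meshgrid(np.arange(x0,x1,.0005),np.arange(y0,y1,.0005),indexing="ij")
    q=proj("top",np.c_[X.ravel(),Y.ravel(),np.full(X.size,z)]).reshape(*X.shape,2).astype(np.float32)
    v=cv2.remap(im.min(2).astype(np.float32),q[...,0],q[...,1],cv2.INTER_CUBIC)
    m=v>th; return X,Y,v,m
def yedges(x0,x1,y0,y1,name):
    X,Y,v,m=prof(x0,x1,y0,y1,.01)
    for i in range(0,len(m),8):
        k=np.nonzero(m[i])[0]
        if len(k): print(name,"x%.3f y %.4f..%.4f mid %.4f n%d"%(X[i,0],Y[0,k[0]],Y[0,k[-1]],(Y[0,k[0]]+Y[0,k[-1]])/2,len(k)))
yedges(.512,.588,-.17,.02,"S"); yedges(.598,.68,-.17,.01,"M"); yedges(.685,.75,-.17,.01,"L")
for z in(.003,.022):
    m=(im.min(2)>120).astype(np.uint8); k,l=cv2.connectedComponents(m); v,u=np.nonzero(l==l[242,187]); p=ray("top",np.c_[u,v],z)[:,:2]; print("tray",z,cv2.minAreaRect((p*1000).astype(np.float32)))
for n in("top","side"):
    P=cloud(n,np.load(f"{n}0.npy")); x,y,z=P[...,0],P[...,1],P[...,2]
    for nm,s in(("jar",(x>.72)&(x<.9)&(y>-.12)&(y<.06)&(z>.075)&(z<.092)),("cruc",(x>.4)&(x<.52)&(y>.0)&(y<.12)&(z>.035)&(z<.055)),("tin",(x>.35)&(x<.5)&(y>.55)&(y<.75)&(z>.02)&(z<.04))):
        q=P[s]; print(n,nm,len(q),q.mean(0) if len(q) else "",np.ptp(q,axis=0) if len(q) else "")
E
```

```text
S x0.512 y -0.1245..-0.0420 mid -0.0832 n166
S x0.516 y -0.1280..-0.0400 mid -0.0840 n177
S x0.520 y -0.1285..-0.0400 mid -0.0842 n178
S x0.524 y -0.1285..-0.0400 mid -0.0842 n178
S x0.528 y -0.1270..-0.0400 mid -0.0835 n175
S x0.532 y -0.0975..-0.0410 mid -0.0692 n114
S x0.536 y -0.0500..-0.0445 mid -0.0472 n12
S x0.544 y -0.1255..-0.1110 mid -0.1182 n30
S x0.548 y -0.1280..-0.0480 mid -0.0880 n161
S x0.552 y -0.1285..-0.0415 mid -0.0850 n175
S x0.556 y -0.1285..-0.0405 mid -0.0845 n177
S x0.560 y -0.1285..-0.0400 mid -0.0842 n178
S x0.564 y -0.1285..-0.0400 mid -0.0842 n178
S x0.568 y -0.1285..-0.0400 mid -0.0842 n178
S x0.572 y -0.1285..-0.0400 mid -0.0842 n178
S x0.576 y -0.1285..-0.0400 mid -0.0842 n178
S x0.580 y -0.1285..-0.0400 mid -0.0842 n178
S x0.584 y -0.1275..-0.0405 mid -0.0840 n175
M x0.598 y -0.0365..-0.0315 mid -0.0340 n11
M x0.602 y -0.1360..-0.0265 mid -0.0812 n220
M x0.606 y -0.1385..-0.0255 mid -0.0820 n227
M x0.610 y -0.1385..-0.0255 mid -0.0820 n227
M x0.614 y -0.1370..-0.0255 mid -0.0812 n224
M x0.618 y -0.1335..-0.0260 mid -0.0797 n85
M x0.622 y -0.0350..-0.0
[... 1179 characters left out ...]
L x0.741 y 0.0080..0.0100 mid 0.0090 n5
L x0.745 y 0.0075..0.0100 mid 0.0088 n6
L x0.749 y 0.0075..0.0100 mid 0.0088 n6
tray 0.003 ((425.5410461425781, 442.0858154296875), (93.58876037597656, 169.0633087158203), 1.3830699920654297)
tray 0.022 ((425.887939453125, 439.2196044921875), (92.3882064819336, 166.89454650878906), 1.3830527067184448)
top jar 172 [ 0.8036 -0.039   0.0829] [0.1341 0.1097 0.017 ]
top cruc 50 [0.4495 0.0544 0.0424] [0.0479 0.0486 0.0165]
top tin 420 [0.4412 0.6408 0.0311] [0.0758 0.1737 0.0199]
side jar 328 [ 0.8085 -0.0391  0.0829] [0.1346 0.1128 0.0168]
side cruc 102 [0.4561 0.0627 0.0425] [0.0503 0.0511 0.0132]
side tin 404 [0.444  0.6395 0.0306] [0.0791 0.1772 0.0199]
```

Call:
send_rows --plan '[[[0,0,0],[0,0,-0.082]],[[0,0,0],[0,0,-0.082]],[[0,0,0],[0,0,-0.082]],[[0,0,0],[0,0,-0.082]],[[0,0,0],[0,0,-0.082]],[[0,0,0],[0,0,-0.082]],[[0,0,0],[0,0,-0.082]],[[0,0,0],[0,0,-0.082]],[[0,0,0],[0,0,-0.082]],[[0,0,0],[0,0,-0.082]]]' --gripper 0.1 --force 35

```text
time: 1.35
tool_pos: [0.1475, -0.5036, 0.198]
tool_rot: [-3.141, -0.001, 1.577]
contact_force: [-0.3, 0.7, 0.4]
opening: 0.0507
grip_force: 0.0
```

Call:
send_rows --plan '[[[1,0.5,0],[0,0,0]],[[1,0.5,0],[0,0,0]],[[1,0.5,0],[0,0,0]],[[1,0.5,0],[0,0,0]],[[1,0.5,0],[0,0,0]],[[1,0.5,0],[0,0,0]],[[1,0.5,0],[0,0,0]],[[1,0.5,0],[0,0,0]],[[1,0.5,0],[0,0,0]],[[1,0.5,0],[0,0,0]]]'

```text
time: 2.6
tool_pos: [0.2722, -0.2526, 0.1982]
tool_rot: [-3.141, -0.0, 1.573]
contact_force: [-0.0, -0.4, 0.4]
opening: 0.0505
grip_force: 0.0
```

Call:
send_rows --plan '[[[0.65,0.8,0],[0,0,0]],[[0.65,0.8,0],[0,0,0]],[[0.65,0.8,0],[0,0,0]],[[0.65,0.8,0],[0,0,0]],[[0.65,0.8,0],[0,0,0]],[[0.65,0.8,0],[0,0,0]],[[0.65,0.8,0],[0,0,0]],[[0.65,0.8,0],[0,0,0]],[[0.65,0.8,0],[0,0,0]],[[0.65,0.8,0],[0,0,0]]]'

```text
time: 3.85
tool_pos: [0.4721, -0.09, 0.1981]
tool_rot: [-3.141, -0.0, 1.573]
contact_force: [0.2, 0.0, -0.0]
opening: 0.0507
grip_force: 0.0
```

Call:
send_rows --plan '[[[0.036,0.92,0.4],[0,0,0]],[[0.036,0.92,0.4],[0,0,0]],[[0.036,0.92,0.4],[0,0,0]],[[0.036,0.92,0.4],[0,0,0]],[[0.036,0.92,0.4],[0,0,0]],[[0.036,0.92,0.4],[0,0,0]],[[0.036,0.92,0.4],[0,0,0]],[[0.036,0.92,0.4],[0,0,0]],[[0.036,0.92,0.4],[0,0,0]],[[0.036,0.92,0.4],[0,0,0]]]'

```text
time: 5.1
tool_pos: [0.702, -0.0811, 0.0973]
tool_rot: [-3.14, -0.0, 1.573]
contact_force: [-0.4, -0.0, 0.2]
opening: 0.0503
grip_force: 0.0
```

```bash
python3 - <<'E'
from h import *
im,d=read_camera("side"); cv2.imwrite("pics/s1.png",im)
im2,d2=read_camera("top")
c=lambda a,x,y:cv2.resize(a[y:y+130,x:x+130],None,fx=3,fy=3,interpolation=cv2.INTER_CUBIC)
cv2.imwrite("pics/c1.png",np.hstack([c(im2,260,130),c(im,250,210)]))
E
```

```text
(no output)
```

View pics/c1.png

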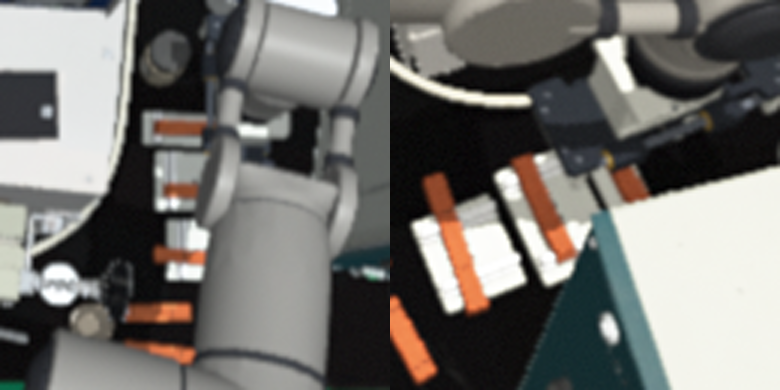

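Call:
send_rows --plan '[[[0,0,0.4],[0,0,0]],[[0,0,0.4],[0,0,0]],[[0,0,0.4],[0,0,0]],[[0,0,0.4],[0,0,0]],[[0,0,0.4],[0,0,0]],[[0,0,0.4],[0,0,0]],[[0,0,0.3],[0,0,0]],[[0,0,0.15],[0,0,0]],[[0,0,0],[0,0,0]],[[0,0,0],[0,0,0]]]'

```text
time: 6.45
tool_pos: [0.7019, -0.0813, 0.0276]
tool_rot: [3.141, 0.0, 1.573]
contact_force: [0.3, -0.2, -0.6]
opening: 0.0504
grip_force: 0.0
```

Call:
send_rows --plan '[[[0,0,0],[0,0,0]],[[0,0,0],[0,0,0]],[[0,0,0],[0,0,0]],[[0,0,0],[0,0,0]],[[0,0,0],[0,0,0]],[[0,0,0],[0,0,0]],[[0,0,-0.3],[0,0,0]],[[0,0,-0.7],[0,0,0]],[[0,0,-1],[0,0,0]],[[0,0,-1],[0,0,0]]]' --gripper -1

```text
time: 7.7
tool_pos: [0.702, -0.0813, 0.1045]
tool_rot: [3.14, 0.0, 1.573]
contact_force: [0.0, 0.2, 0.3]
opening: 0.0001
grip_force: 0.0
```

```bash
python3 - <<'E'
from h import *
im,d=read_camera("side")
P=cloud("side",d)
for c,a,px in bars("side",im):
    z=np.median(P[px[:,1],px[:,0],2]); print(np.round(c),a,"z%.3f"%z,*fit("side",px,z))
im2,d2=read_camera("top")
c=lambda a,x,y:cv2.resize(a[y:y+100,x:x+100],None,fx=3.9,fy=3.9,interpolation=cv2.INTER_CUBIC)
cv2.imwrite("pics/c2.png",np.hstack([c(im2,280,130),c(im,280,215)]))
E
```

```text
[301. 279.] 254 z0.045 [ 0.6216264  -0.08092184] [ 0.62171009 -0.08181679] 89.61736680865617 [0.09627919 0.01837158]
[329. 270.] 110 z0.042 [ 0.70228546 -0.08552354] [ 0.70162781 -0.08612266] 97.65734193240404 [0.03858022 0.02078957]
[240. 284.] 275 z0.017 [ 0.4712063  -0.02366943] [ 0.47106843 -0.02630194] 92.51499359079365 [0.09829223 0.02038795]
[271. 291.] 327 z0.047 [ 0.53894135 -0.08096019] [ 0.53825493 -0.08205768] 86.02206759123695 [0.12584303 0.0178224 ]
[223. 295.] 297 z0.017 [ 0.42128625 -0.0357094 ] [ 0.42090066 -0.03831609] 84.83337062555837 [0.09589421 0.02119063]
[255. 323.] 266 z0.016 [ 0.47252689 -0.13381267] [ 0.47258542 -0.13416183] 98.61197424186915 [0.07342812 0.02220864]
[237. 333.] 273 z0.017 [ 0.42233899 -0.14008716] [ 0.4225115  -0.14089351] 104.18185338991569 [0.07377574 0.02176883]
```

View pics/c2.png

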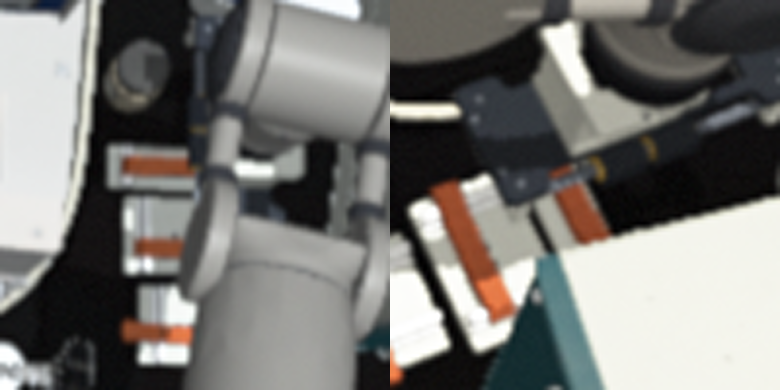

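Call:
send_rows --plan '[[[0,0,0],[0,0,0]],[[0,0,0],[0,0,0]],[[0,0,0],[0,0,0]],[[0,0,0],[0,0,0]],[[0,0,0],[0,0,0]],[[0,0,0.3],[0,0,0]],[[0,0,0.3],[0,0,0]],[[0,0,0.3],[0,0,0]],[[0,0,0.3],[0,0,0]],[[0,0,0.3],[0,0,0]]]' --gripper 0

```text
time: 9.05
tool_pos: [0.7016, -0.0812, 0.064]
tool_rot: [-3.141, 0.0, 1.573]
contact_force: [-0.2, 0.3, -2.1]
opening: 0.046
grip_force: 0.0
```

Call:
send_rows --plan '[[[0,0,0.3],[0,0,0]],[[0,0,0.3],[0,0,0]],[[0,0,0.3],[0,0,0]],[[0,0,0.3],[0,0,0]],[[0,0,0.3],[0,0,0]],[[0,0,0.12],[0,0,0]],[[0,0,0],[0,0,0]],[[0,0,0],[0,0,0]],[[0,0,0],[0,0,0]],[[0,0,0],[0,0,0]]]'

```text
time: 10.3
tool_pos: [0.7017, -0.0813, 0.0244]
tool_rot: [3.141, 0.0, 1.573]
contact_force: [0.7, -0.2, -0.2]
opening: 0.0459
grip_force: 0.0
```

Call:
send_rows --plan '[[[0,0,0],[0,0,0]],[[0,0,0],[0,0,0]],[[0,0,0],[0,0,0]],[[0,0,0],[0,0,0]],[[0,0,0],[0,0,0]],[[0,0,0],[0,0,0]],[[0,0,0],[0,0,0]],[[0,0,0],[0,0,0]],[[0,0,0],[0,0,0]],[[0,0,0],[0,0,0]]]' --gripper -1

```text
time: 11.55
tool_pos: [0.7017, -0.0813, 0.0242]
tool_rot: [3.142, 0.0, 1.573]
contact_force: [-0.1, 0.4, -1.2]
opening: 0.0001
grip_force: 0.0
```

```bash
python3 - <<'E'
from h import *
np.set_printoptions(suppress=True,precision=3)
for n in("top","side"):
    im=cv2.imread(f"pics/{n}0.png"); P=cloud(n,np.load(f"{n}0.npy"))
    for c,a,px in bars(n,im):
        q=P[px[:,1],px[:,0]]
        if q[:,0].mean()<.5: continue
        print(n,q.mean(0))
        for y0 in np.arange(-.15,0,.0125):
            s=q[(q[:,1]>y0)&(q[:,1]<=y0+.0125)]
            if len(s): print("  y%.3f"%(y0+.006),len(s),np.median(s,axis=0))
im,d=read_camera("side"); P=cloud("side",d)
a=cv2.resize(im[220:290,280:350],None,fx=8,fy=8,interpolation=cv2.INTER_CUBIC); cv2.imwrite("pics/c3.png",a)
E
```

```text
top [ 0.698 -0.081  0.054]
  y-0.144 2 [ 0.708 -0.146  0.015]
  y-0.131 14 [ 0.702 -0.13   0.05 ]
  y-0.119 15 [ 0.702 -0.119  0.046]
  y-0.106 13 [ 0.699 -0.106  0.044]
  y-0.094 13 [ 0.699 -0.094  0.043]
  y-0.081 13 [ 0.701 -0.081  0.042]
  y-0.069 13 [ 0.701 -0.068  0.042]
  y-0.056 12 [ 0.699 -0.057  0.042]
  y-0.044 13 [ 0.698 -0.044  0.045]
  y-0.031 14 [ 0.699 -0.031  0.047]
  y-0.019 3 [ 0.699 -0.022  0.045]
top [ 0.62  -0.082  0.046]
  y-0.131 4 [ 0.621 -0.128  0.043]
  y-0.119 13 [ 0.622 -0.119  0.05 ]
  y-0.106 15 [ 0.619 -0.106  0.046]
  y-0.094 12 [ 0.621 -0.095  0.046]
  y-0.081 16 [ 0.62  -0.081  0.044]
  y-0.069 12 [ 0.62  -0.068  0.044]
  y-0.056 12 [ 0.619 -0.056  0.046]
  y-0.044 11 [ 0.621 -0.044  0.048]
  y-0.031 5 [ 0.621 -0.034  0.046]
top [ 0.537 -0.083  0.051]
  y-0.144 9 [ 0.541 -0.142  0.002]
  y-0.131 20 [ 0.534 -0.132  0.048]
  y-0.119 15 [ 0.533 -0.119  0.048]
  y-0.106 15 [ 0.536 -0.106  0.046]
  y-0.094 11 [ 0.536 -0.093  0.047]
  y-0.081 14 [ 0.536 -0.082  0.047]
  y-0.069 13 [ 0.54  -0.068  0.048]
  y-0.056 10 [ 0.539 -0.056  0.047]
  y-0.044 13 [ 0
[... 587 characters left out ...]
 33 [ 0.621 -0.094  0.043]
  y-0.081 33 [ 0.621 -0.081  0.043]
  y-0.069 32 [ 0.621 -0.069  0.044]
  y-0.056 34 [ 0.621 -0.056  0.046]
  y-0.044 32 [ 0.622 -0.043  0.049]
  y-0.031 11 [ 0.62  -0.037  0.051]
  y-0.019 5 [ 0.629 -0.018 -0.001]
side [ 0.538 -0.081  0.053]
  y-0.144 14 [ 0.537 -0.139  0.041]
  y-0.131 38 [ 0.535 -0.132  0.047]
  y-0.119 35 [ 0.535 -0.119  0.048]
  y-0.106 31 [ 0.536 -0.106  0.047]
  y-0.094 31 [ 0.537 -0.094  0.047]
  y-0.081 31 [ 0.537 -0.081  0.048]
  y-0.069 30 [ 0.539 -0.069  0.047]
  y-0.056 30 [ 0.54  -0.055  0.048]
  y-0.044 33 [ 0.542 -0.044  0.047]
  y-0.031 41 [ 0.543 -0.031  0.046]
  y-0.019 14 [ 0.543 -0.022  0.047]
  y-0.006 9 [ 0.548 -0.004 -0.   ]
```

View pics/c3.png

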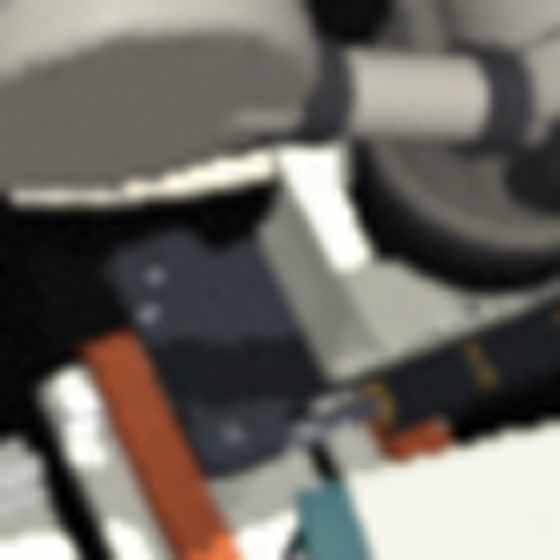

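```bash
python3 - <<'E'
from h import *
np.set_printoptions(suppress=True,precision=3)
print(proj("side",[[.7017,-.0813,.0243],[.7017,-.0813,.09],[.607,-.0438,.1],[.607,-.1188,.1]]), {k:np.round(v,3) for k,v in robot.observe().items()})
for n in("side","top"):
    im,d=read_camera(n); P=cloud(n,d)
    for c,a,px in bars(n,im,amin=10):
        q=P[px[:,1],px[:,0]]
        if q[:,0].mean()>.5: print(n,c,a,np.median(q,axis=0),np.percentile(q,[5,95],axis=0).ravel())
    s=(P[...,0]>.57)&(P[...,0]<.83)&(P[...,1]<.02)&(P[...,1]>-.18)&(P[...,2]>.055)&(P[...,2]<.2); q=P[s]
    for z0 in np.arange(.055,.2,.02):
        r=q[(q[:,2]>z0)&(q[:,2]<z0+.02)]
        if len(r): print(n,"z%.3f"%z0,len(r),np.percentile(r,[3,97],axis=0)[:,:2].ravel())
E
```

```text
[[326.748 270.356]
 [330.724 261.586]
 [291.086 260.271]
 [303.872 287.52 ]] {'time': np.float64(11.6), 'qpos': array([-0.224,  0.828,  1.154, -0.   ,  1.159, -0.226]), 'qvel': array([-0.   ,  0.001,  0.   , -0.002, -0.001, -0.   ]), 'joint_efforts': array([ -0.   , -64.011, -23.01 ,   0.065,   0.055,   0.   ]), 'tool_pos': array([ 0.702, -0.081,  0.024]), 'tool_rot': array([-3.142,  0.   ,  1.573]), 'contact_force': array([-0.733,  0.896,  0.513]), 'torque': array([-0.034, -0.066, -0.023]), 'grip_force': np.float64(0.0), 'opening': np.float64(0.001)}
side [300.731 278.938] 260 [ 0.621 -0.082  0.045] [ 0.615 -0.125  0.036  0.63  -0.039  0.052]
side [271.381 290.613] 328 [ 0.538 -0.082  0.047] [ 0.53  -0.137  0.037  0.548 -0.026  0.05 ]
side [331.2  274.36] 25 [ 0.702 -0.101  0.043] [ 0.695 -0.105  0.033  0.712 -0.091  0.046]
side [306.1 370.3] 10 [ 0.517 -0.292  0.212] [ 0.516 -0.296  0.204  0.518 -0.288  0.213]
side z0.075 1 [ 0.683 -0.088  0.683 -0.088]
side z0.115 120 [ 0.617 -0.118  0.781 -0.105]
side z0.135 261 [ 0.607 -0.117  0.783 -0.085]
side z0.155 767 [ 0.607 -0.116  0.79  -0.05 ]
side z0.175 57 [ 0.65  -0.103  0.67  -0.062]
side z0.195 14 [ 0.651 -0.103  0.652 -0.063]
top [ 38.222 159.611] 18 [0.651 0.801 0.415] [0.613 0.71  0.414 0.659 0.805 0.579]
top [ 43.857 162.381] 21 [0.645 0.785 0.416] [0.633 0.782 0.414 0.653 0.788 0.417]
top [317.163 172.279] 43 [ 0.7   -0.041  0.047] [ 0.692 -0.06   0.039  0.705 -0.022  0.051]
top [318.654 193.154] 26 [ 0.621 -0.049  0.046] [ 0.614 -0.06   0.043  0.625 -0.034  0.053]
top [317.566 214.604] 53 [ 0.539 -0.04   0.047] [ 0.534 -0.068  0.039  0.548 -0.022  0.054]
top z0.055 29 [ 0.739 -0.048  0.795 -0.008]
top z0.075 139 [ 0.765 -0.052  0.809 -0.012]
top z0.115 32 [ 0.653 -0.057  0.777 -0.046]
top z0.135 89 [ 0.666 -0.059  0.783 -0.045]
top z0.155 49 [ 0.642 -0.106  0.791 -0.047]
top z0.175 7 [ 0.648 -0.101  0.649 -0.079]
top z0.195 2 [ 0.648 -0.094  0.649 -0.084]
```

Call:
send_rows --plan '[[[0,0,0],[0,0,0]],[[0,0,0],[0,0,0]],[[0,0,0],[0,0,0]],[[0,0,0],[0,0,0]],[[0,0,0],[0,0,0]],[[-0.3,0,0],[0,0,0]],[[-0.3,0,0],[0,0,0]],[[-0.28,0,0],[0,0,0]],[[0,0,0.2],[0,0,0]],[[0,0,0.2],[0,0,0]]]' --gripper 0

```text
time: 12.95
tool_pos: [0.7016, -0.1032, 0.0136]
tool_rot: [-3.141, -0.0, 1.573]
contact_force: [0.1, 0.4, -0.3]
opening: 0.0459
grip_force: 0.0
```

Call:
send_rows --plan '[[[0,0,0],[0,0,0]],[[0,0,0],[0,0,0]],[[0,0,0],[0,0,0]],[[0,0,0],[0,0,0]],[[0,0,0],[0,0,0]],[[0,0,0],[0,0,0]],[[0,0,0],[0,0,0]],[[0,0,0],[0,0,0]],[[0,0,0],[0,0,0]],[[0,0,0],[0,0,0]]]' --gripper -1

```text
time: 14.2
tool_pos: [0.7019, -0.1032, 0.0143]
tool_rot: [3.141, 0.0, 1.573]
contact_force: [1.0, 1.4, 2.2]
opening: 0.0164
grip_force: 35.6
```

Call:
send_rows --plan '[[[0,0,-0.2],[0,0,0]],[[0,0,-0.4],[0,0,0]],[[0,0,-0.4],[0,0,0]],[[0,0,-0.4],[0,0,0]],[[0,0,-0.4],[0,0,0]],[[0,0,-0.4],[0,0,0]],[[0,0,-0.4],[0,0,0]],[[0,0,-0.4],[0,0,0]],[[0,0,-0.4],[0,0,0]],[[0,0,-0.4],[0,0,0]]]'

```text
time: 15.45
tool_pos: [0.7017, -0.1032, 0.1098]
tool_rot: [-3.142, 0.0, 1.573]
contact_force: [-0.5, -0.0, -1.1]
opening: 0.0162
grip_force: 35.8
```

```bash
python3 - <<'E'
from h import *
np.set_printoptions(suppress=True,precision=3)
for n in("side","top"):
    im,d=read_camera(n); P=cloud(n,d)
    for c,a,px in bars(n,im,amin=10):
        q=P[px[:,1],px[:,0]]
        if .5<q[:,0].mean() and abs(q[:,1].mean())<.2: print(n,c,a,np.median(q,axis=0),np.percentile(q,[5,95],axis=0).ravel())
E
```

```text
side [321.815 236.185] 27 [ 0.695 -0.028  0.14 ] [ 0.692 -0.035  0.131  0.701 -0.021  0.144]
side [300.523 278.523] 266 [ 0.622 -0.081  0.045] [ 0.615 -0.125  0.034  0.63  -0.037  0.051]
side [271.41  290.666] 329 [ 0.538 -0.082  0.047] [ 0.53  -0.137  0.039  0.548 -0.027  0.05 ]
side [342.844 271.25 ] 32 [ 0.699 -0.128  0.145] [ 0.692 -0.133  0.136  0.708 -0.124  0.149]
top [325.158 167.584] 101 [ 0.7   -0.055  0.138] [ 0.692 -0.084 -0.001  0.736 -0.023  0.144]
top [323.812 193.188] 64 [ 0.621 -0.068  0.045] [ 0.614 -0.096  0.039  0.626 -0.036  0.051]
top [322.523 215.125] 88 [ 0.539 -0.062  0.047] [ 0.53  -0.102  0.04   0.546 -0.023  0.054]
```

Call:
send_rows --plan '[[[0,-1,0],[0,0,0]],[[0,-1,0],[0,0,0]],[[0,-1,0],[0,0,0]],[[0,-1,0],[0,0,0]],[[0,-1,0],[0,0,0]],[[0,-1,0],[0,0,0]],[[0,-1,0],[0,0,0]],[[0,-1,0],[0,0,0]],[[0,-1,0],[0,0,0]],[[0,-1,0],[0,0,0]]]'

```text
time: 16.8
tool_pos: [0.4508, -0.1037, 0.1091]
tool_rot: [-3.142, 0.0, 1.573]
contact_force: [0.5, 0.1, -0.7]
opening: 0.016
grip_force: 35.8
```

Call:
send_rows --plan '[[[0,-0.92,0],[0,0,0]],[[0,-0.92,0],[0,0,0]],[[0,-0.92,0],[0,0,0]],[[0,-0.92,0],[0,0,0]],[[0,0,0],[0,0,-0.111]],[[0,0,0],[0,0,-0.111]],[[0,0,0],[0,0,-0.111]],[[0,0,0],[0,0,-0.111]],[[0,0,0],[0,0,-0.111]],[[0,0,0],[0,0,-0.111]]]'

```text
time: 18.05
tool_pos: [0.3597, -0.1039, 0.1092]
tool_rot: [-3.142, 0.0, 2.625]
contact_force: [0.4, -0.0, -0.4]
opening: 0.0157
grip_force: 35.8
```

Call:
send_rows --plan '[[[0,0,0],[0,0,-0.111]],[[0,0,0],[0,0,-0.111]],[[0,0,0],[0,0,-0.112]],[[0,1,0],[0,0,0]],[[0,1,0],[0,0,0]],[[0,1,0],[0,0,0]],[[0,1,0],[0,0,0]],[[0,1,0],[0,0,0]],[[0,1,0],[0,0,0]],[[0,1,0],[0,0,0]]]'

```text
time: 19.3
tool_pos: [0.3593, 0.0719, 0.1092]
tool_rot: [-3.142, 0.0, -3.14]
contact_force: [1.0, -0.1, -0.3]
opening: 0.0162
grip_force: 35.8
```

Call:
send_rows --plan '[[[0,1,0],[0,0,0]],[[0,1,0],[0,0,0]],[[0,1,0],[0,0,0]],[[0,1,0],[0,0,0]],[[0,1,0],[0,0,0]],[[0,1,0],[0,0,0]],[[0,1,0],[0,0,0]],[[0,1,0],[0,0,0]],[[0,1,0],[0,0,0]],[[0,1,0],[0,0,0]]]'

```text
time: 20.55
tool_pos: [0.3587, 0.3219, 0.1091]
tool_rot: [-3.141, 0.0, -3.139]
contact_force: [-0.5, -0.8, -0.2]
opening: 0.0158
grip_force: 35.8
```

Call:
send_rows --plan '[[[0,1,0],[0,0,0]],[[0,1,0],[0,0,0]],[[0,1,0],[0,0,0]],[[0,1,0],[0,0,0]],[[0,1,0],[0,0,0]],[[0,0.8,0],[0,0,0]],[[0,0,0],[0,0,-0.111]],[[0,0,0],[0,0,-0.111]],[[0,0,0],[0,0,-0.111]],[[0,0,0],[0,0,-0.111]]]'

```text
time: 21.8
tool_pos: [0.3584, 0.4659, 0.1088]
tool_rot: [-3.141, -0.001, -2.436]
contact_force: [-1.0, -0.0, -0.0]
opening: 0.0159
grip_force: 35.8
```

Call:
send_rows --plan '[[[0,0,0],[0,0,-0.111]],[[0,0,0],[0,0,-0.111]],[[0,0,0],[0,0,-0.111]],[[0,0,0],[0,0,-0.111]],[[0,0,0],[0,0,-0.112]],[[0,-0.7,0],[0,0,0]],[[0,-0.7,0],[0,0,0]],[[0,-0.7,0],[0,0,0]],[[0,-0.7,0],[0,0,0]],[[0,-0.6,0],[0,0,0]]]'

```text
time: 23.05
tool_pos: [0.4452, 0.4659, 0.1089]
tool_rot: [3.142, -0.0, -1.571]
contact_force: [0.9, -1.0, -1.3]
opening: 0.0155
grip_force: 35.8
```

```bash
python3 - <<'E'
from h import *
im,d=read_camera("side"); im2,d2=read_camera("top")
a=cv2.resize(im[40:215,120:295],None,fx=2.25,fy=2.25,interpolation=cv2.INTER_CUBIC)
b=cv2.resize(im2[190:280,130:220],None,fx=4.375,fy=4.375,interpolation=cv2.INTER_CUBIC); cv2.imwrite("pics/c4.png",np.hstack([a,b]))
np.set_printoptions(suppress=True,precision=3)
for n,im,d in(("side",im,d),("top",im2,d2)):
    P=cloud(n,d)
    for c,a,px in bars(n,im,amin=15):
        q=P[px[:,1],px[:,0]]; 
        if .3<q[:,0].mean()<.6 and q[:,1].mean()>.3: print(n,c,a,np.median(q,axis=0),np.percentile(q,[5,95],axis=0).ravel())
E
```

```text
side [175.152 132.294] 211 [0.444 0.441 0.137] [0.436 0.381 0.074 0.452 0.523 0.147]
top [190.426 237.412] 68 [0.446 0.406 0.137] [0.44  0.383 0.131 0.451 0.436 0.143]
```

View pics/c4.png

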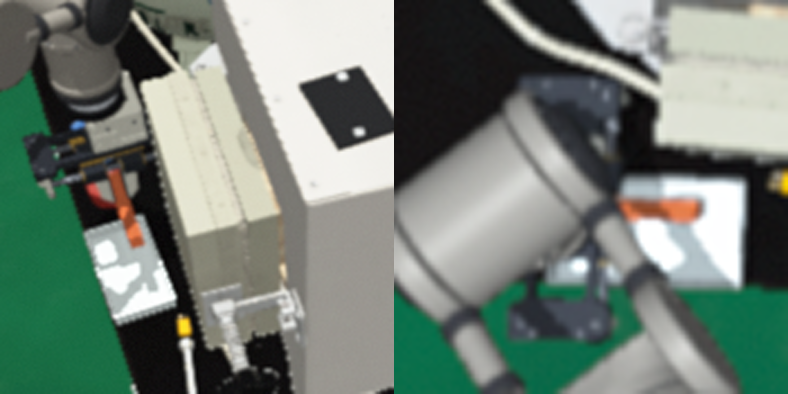

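Call:
send_rows --plan '[[[0,0.65,0.4],[0,0,0]],[[0,0,0.6],[0,0,0]],[[0,0,0.6],[0,0,0]],[[0,0,0.6],[0,0,0]],[[0,0,0.6],[0,0,0]],[[0,0,0.5],[0,0,0]],[[0,0,0.4],[0,0,0]],[[0,0,0.25],[0,0,0]],[[0,0,0.15],[0,0,0]],[[0,0,0],[0,0,0]]]'

```text
time: 24.4
tool_pos: [0.4273, 0.4662, 0.0066]
tool_rot: [-3.142, -0.0, -1.569]
contact_force: [-0.4, -0.0, -1.1]
opening: 0.0161
grip_force: 35.8
```

Call:
send_rows --plan '[[[0,0,0],[0,0,0]],[[0,0,0],[0,0,0]],[[0,0,0],[0,0,0]],[[0,0,0],[0,0,0]],[[0,0,0],[0,0,0]],[[0,0,-0.2],[0,0,0]],[[0,0,-0.6],[0,0,0]],[[0,0,-0.8],[0,0,0]],[[0,0,-0.8],[0,0,0]],[[0,0,-0.2],[0,0,0]]]' --gripper -0.43

```text
time: 25.65
tool_pos: [0.4282, 0.467, 0.0741]
tool_rot: [-3.139, 0.002, -1.569]
contact_force: [0.3, -0.2, 0.2]
opening: 0.026
grip_force: 0.0
```

Call:
send_rows --plan '[[[0,0.9,-0.5],[0,0,0]],[[0,0.9,-0.5],[0,0,0]],[[0,0.9,-0.5],[0,0,0]],[[0,0,0],[0,0,0.111]],[[0,0,0],[0,0,0.111]],[[0,0,0],[0,0,0.111]],[[0,0,0],[0,0,0.111]],[[0,0,0],[0,0,0.111]],[[0,0,0],[0,0,0.111]],[[0,0,0],[0,0,0.111]]]' --gripper 0

```text
time: 26.9
tool_pos: [0.3593, 0.466, 0.1093]
tool_rot: [-3.141, -0.0, -2.795]
contact_force: [0.0, -0.3, -0.7]
opening: 0.046
grip_force: 0.0
```

Call:
send_rows --plan '[[[0,0,0],[0,0,0.111]],[[0,0,0],[0,0,0.112]],[[0,-1,0],[0,0,0]],[[0,-1,0],[0,0,0]],[[0,-1,0],[0,0,0]],[[0,-1,0],[0,0,0]],[[0,-1,0],[0,0,0]],[[0,-1,0],[0,0,0]],[[0,-1,0],[0,0,0]],[[0,-1,0],[0,0,0]]]'

```text
time: 28.15
tool_pos: [0.3597, 0.2654, 0.1094]
tool_rot: [-3.142, 0.0, -3.139]
contact_force: [-0.1, 0.6, -0.5]
opening: 0.0462
grip_force: 0.0
```

Call:
send_rows --plan '[[[0,-1,0],[0,0,0]],[[0,-1,0],[0,0,0]],[[0,-1,0],[0,0,0]],[[0,-1,0],[0,0,0]],[[0,-1,0],[0,0,0]],[[0,-1,0],[0,0,0]],[[0,-1,0],[0,0,0]],[[0,-1,0],[0,0,0]],[[0,-1,0],[0,0,0]],[[0,-1,0],[0,0,0]]]'

```text
time: 29.4
tool_pos: [0.3604, 0.0155, 0.1094]
tool_rot: [-3.141, 0.001, -3.139]
contact_force: [-1.0, 0.2, 0.3]
opening: 0.0459
grip_force: 0.0
```

```bash
cat >> h.py <<'E'
def look(tag=None):
    np.set_printoptions(suppress=True,precision=3)
    for n in("side","top"):
        im,d=read_camera(n); P=cloud(n,d)
        if tag: cv2.imwrite(f"pics/{n}{tag}.png",im); np.save(f"{n}{tag}.npy",d)
        for c,a,px in bars(n,im,amin=30):
            q=P[px[:,1],px[:,0]]; z=np.median(q[:,2])
            if not -.2<np.median(q[:,1])<.56 or not .35<np.median(q[:,0])<.76: continue
            r,cc,yaw,L=fit(n,px,z); print(n,np.round(c),a,"rect",r,"mean",cc,"z%.3f yaw%.1f"%(z,yaw),L, "y5-95",np.percentile(q[:,1],[5,95]))
E
python3 -c "
from h import *
look('3')"
```

```text
side [176. 156.] 124 rect [0.425 0.438] mean [0.426 0.44 ] z0.024 yaw90.7 [0.127 0.013] y5-95 [0.381 0.49 ]
side [300. 279.] 259 rect [ 0.621 -0.08 ] mean [ 0.621 -0.081] z0.045 yaw89.9 [0.099 0.019] y5-95 [-0.125 -0.037]
side [239. 283.] 307 rect [ 0.471 -0.022] mean [ 0.471 -0.023] z0.016 yaw92.4 [0.1   0.022] y5-95 [-0.068  0.023]
side [271. 290.] 342 rect [ 0.539 -0.08 ] mean [ 0.539 -0.08 ] z0.047 yaw85.7 [0.13  0.019] y5-95 [-0.137 -0.023]
side [223. 294.] 315 rect [ 0.421 -0.035] mean [ 0.421 -0.036] z0.017 yaw84.6 [0.099 0.022] y5-95 [-0.079  0.01 ]
side [255. 323.] 267 rect [ 0.473 -0.134] mean [ 0.473 -0.134] z0.017 yaw98.6 [0.073 0.022] y5-95 [-0.166 -0.101]
side [237. 333.] 272 rect [ 0.423 -0.14 ] mean [ 0.423 -0.141] z0.017 yaw104.1 [0.074 0.022] y5-95 [-0.172 -0.108]
top [328. 193.] 100 rect [ 0.62  -0.081] mean [ 0.62  -0.082] z0.046 yaw90.7 [0.095 0.014] y5-95 [-0.123 -0.037]
top [329. 216.] 155 rect [ 0.536 -0.08 ] mean [ 0.537 -0.084] z0.047 yaw86.0 [0.137 0.019] y5-95 [-0.145 -0.023]
top [312. 234.] 142 rect [ 0.469 -0.031] mean [ 0.469 -0.03 ] z0.016 yaw94.3 [0.08  0.025] y5-95 [-0.067  0.004]
top [340. 234.] 128 rect [ 0.47  -0.135] mean [ 0.47  -0.135] z0.016 yaw98.2 [0.074 0.024] y5-95 [-0.169 -0.103]
top [186. 243.] 101 rect [0.426 0.438] mean [0.424 0.441] z0.024 yaw90.2 [0.118 0.012] y5-95 [0.386 0.489]
top [314. 247.] 167 rect [ 0.419 -0.036] mean [ 0.419 -0.035] z0.016 yaw84.8 [0.098 0.024] y5-95 [-0.079  0.009]
top [342. 248.] 128 rect [ 0.42 -0.14] mean [ 0.42  -0.141] z0.016 yaw104.6 [0.075 0.024] y5-95 [-0.173 -0.108]
```

Call:
send_rows --plan '[[[0,-0.84,0],[0,0,0]],[[0,-0.84,0],[0,0,0]],[[0,-0.84,0],[0,0,0]],[[0,-0.84,0],[0,0,0]],[[0,-0.84,0],[0,0,0.111]],[[0,0,0],[0,0,0.111]],[[0,0,0],[0,0,0.111]],[[0,0,0],[0,0,0.111]],[[0,0,0],[0,0,0.111]],[[0,0,0],[0,0,0.111]]]'

```text
time: 30.75
tool_pos: [0.3609, -0.088, 0.1093]
tool_rot: [3.141, -0.0, 2.092]
contact_force: [-0.0, -0.1, -0.3]
opening: 0.0459
grip_force: 0.0
```

Call:
send_rows --plan '[[[0,0,0],[0,0,0.111]],[[0,0,0],[0,0,0.111]],[[0,0,0],[0,0,0.112]],[[0,1,0],[0,0,0]],[[0,1,0],[0,0,0]],[[0,1,0],[0,0,0]],[[0,1,0],[0,0,0]],[[0,1,0],[0,0,0]],[[0,1,0],[0,0,0]],[[0,1,0],[0,0,0]]]'

```text
time: 32.0
tool_pos: [0.5367, -0.0872, 0.1092]
tool_rot: [-3.141, -0.0, 1.573]
contact_force: [-0.0, -0.3, -0.8]
opening: 0.046
grip_force: 0.0
```

Call:
send_rows --plan '[[[-0.03,0.85,0],[0,0,0]],[[-0.03,0.85,0],[0,0,0]],[[-0.03,0.85,0],[0,0,0]],[[-0.03,0.84,0],[0,0,0]],[[0,0,0.7],[0,0,0]],[[0,0,0.8],[0,0,0]],[[0,0,0.8],[0,0,0]],[[0,0,0.8],[0,0,0]],[[0,0,0.5],[0,0,0]],[[0,0,0.24],[0,0,0]]]'

```text
time: 33.25
tool_pos: [0.6205, -0.0906, 0.0126]
tool_rot: [-3.141, -0.0, 1.573]
contact_force: [0.2, 0.3, -0.0]
opening: 0.0457
grip_force: 0.0
```

Call:
send_rows --plan '[[[0,0,0],[0,0,0]],[[0,0,0],[0,0,0]],[[0,0,0],[0,0,0]],[[0,0,0],[0,0,0]],[[0,0,0],[0,0,0]],[[0,0,0],[0,0,0]],[[0,0,0],[0,0,0]],[[0,0,0],[0,0,0]],[[0,0,0],[0,0,0]],[[0,0,0],[0,0,0]]]' --gripper -1

```text
time: 34.5
tool_pos: [0.6212, -0.0916, 0.0137]
tool_rot: [3.14, 0.0, 1.573]
contact_force: [0.6, -0.5, 4.4]
opening: 0.0164
grip_force: 35.0
```

Call:
send_rows --plan '[[[0,0,-0.4],[0,0,0]],[[0,0,-0.9],[0,0,0]],[[0,0,-0.9],[0,0,0]],[[0,0,-0.9],[0,0,0]],[[0,0,-0.75],[0,0,0]],[[0,-0.8,0],[0,0,0]],[[0,-1,0],[0,0,0]],[[0,-1,0],[0,0,0]],[[0,-1,0],[0,0,0]],[[0,-1,0],[0,0,0]]]'

```text
time: 35.75
tool_pos: [0.4993, -0.0914, 0.1093]
tool_rot: [-3.14, -0.0, 1.573]
contact_force: [0.2, -0.1, -1.0]
opening: 0.0163
grip_force: 35.0
```

Call:
send_rows --plan '[[[0,-1,0],[0,0,0]],[[0,-1,0],[0,0,0]],[[0,-1,0],[0,0,0]],[[0,-1,0],[0,0,0]],[[0,-1,0],[0,0,0]],[[0,-0.6,0],[0,0,-0.111]],[[0,0,0],[0,0,-0.111]],[[0,0,0],[0,0,-0.111]],[[0,0,0],[0,0,-0.111]],[[0,0,0],[0,0,-0.111]]]'

```text
time: 37.0
tool_pos: [0.3602, -0.0917, 0.1095]
tool_rot: [-3.141, -0.001, 2.45]
contact_force: [0.1, -0.4, -0.0]
opening: 0.0163
grip_force: 35.0
```

Call:
send_rows --plan '[[[0,0,0],[0,0,-0.111]],[[0,0,0],[0,0,-0.111]],[[0,0,0],[0,0,-0.111]],[[0,0,0],[0,0,-0.112]],[[0,1,0],[0,0,0]],[[0,1,0],[0,0,0]],[[0,1,0],[0,0,0]],[[0,1,0],[0,0,0]],[[0,1,0],[0,0,0]],[[0,1,0],[0,0,0]]]'

```text
time: 38.25
tool_pos: [0.3598, 0.0589, 0.1095]
tool_rot: [3.142, -0.001, -3.14]
contact_force: [0.2, -0.9, 0.2]
opening: 0.0165
grip_force: 35.0
```

Call:
send_rows --plan '[[[0,1,0],[0,0,0]],[[0,1,0],[0,0,0]],[[0,1,0],[0,0,0]],[[0,1,0],[0,0,0]],[[0,1,0],[0,0,0]],[[0,1,0],[0,0,0]],[[0,1,0],[0,0,0]],[[0,1,0],[0,0,0]],[[0,1,0],[0,0,0]],[[0,1,0],[0,0,0]]]'

```text
time: 39.5
tool_pos: [0.3593, 0.3086, 0.1094]
tool_rot: [-3.141, -0.001, -3.139]
contact_force: [0.0, -0.5, -0.8]
opening: 0.0163
grip_force: 35.0
```

Call:
send_rows --plan '[[[0,1,0],[0,0,0]],[[0,1,0],[0,0,0]],[[0,1,0],[0,0,0]],[[0,1,0],[0,0,0]],[[0,1,0],[0,0,0]],[[0,1,0],[0,0,0]],[[0,0.25,0],[0,0,-0.111]],[[0,0,0],[0,0,-0.111]],[[0,0,0],[0,0,-0.111]],[[0,0,0],[0,0,-0.111]]]'

```text
time: 40.75
tool_pos: [0.359, 0.4639, 0.1092]
tool_rot: [-3.141, -0.002, -2.436]
contact_force: [0.3, 0.4, -1.1]
opening: 0.0164
grip_force: 35.0
```

Call:
send_rows --plan '[[[0,0,0],[0,0,-0.111]],[[0,0,0],[0,0,-0.111]],[[0,0,0],[0,0,-0.111]],[[0,0,0],[0,0,-0.111]],[[0,0,0],[0,0,-0.112]],[[0,-0.8,0.2],[0,0,0]],[[0,-0.84,0.5],[0,0,0]],[[0,0,0.5],[0,0,0]],[[0,0,0.5],[0,0,0]],[[0,0,0.3],[0,0,0]]]'

```text
time: 42.0
tool_pos: [0.3997, 0.4639, 0.0579]
tool_rot: [3.14, -0.001, -1.569]
contact_force: [0.7, -0.5, -0.6]
opening: 0.0163
grip_force: 35.0
```

```bash
python3 - <<'E'
from h import *
look('4')
im=cv2.imread("pics/side4.png"); im2=cv2.imread("pics/top4.png")
a=cv2.resize(im[100:190,130:220],None,fx=4.375,fy=4.375,interpolation=cv2.INTER_CUBIC)
b=cv2.resize(im2[190:280,140:230],None,fx=4.375,fy=4.375,interpolation=cv2.INTER_CUBIC); cv2.imwrite("pics/c5.png",np.hstack([a,b]))
E
```

```text
side [163. 144.] 140 rect [0.399 0.449] mean [0.398 0.45 ] z0.090 yaw89.4 [0.105 0.016] y5-95 [0.405 0.491]
side [176. 157.] 141 rect [0.426 0.437] mean [0.425 0.437] z0.023 yaw90.0 [0.129 0.014] y5-95 [0.381 0.489]
side [239. 283.] 308 rect [ 0.471 -0.022] mean [ 0.471 -0.023] z0.016 yaw92.3 [0.1   0.022] y5-95 [-0.067  0.024]
side [271. 290.] 341 rect [ 0.539 -0.08 ] mean [ 0.539 -0.08 ] z0.047 yaw85.7 [0.13  0.019] y5-95 [-0.137 -0.023]
side [223. 294.] 315 rect [ 0.421 -0.034] mean [ 0.421 -0.036] z0.016 yaw84.6 [0.099 0.022] y5-95 [-0.079  0.011]
side [255. 323.] 266 rect [ 0.473 -0.134] mean [ 0.473 -0.134] z0.017 yaw98.7 [0.073 0.022] y5-95 [-0.167 -0.101]
side [237. 333.] 273 rect [ 0.422 -0.14 ] mean [ 0.423 -0.141] z0.017 yaw104.2 [0.074 0.022] y5-95 [-0.172 -0.108]
top [329. 216.] 155 rect [ 0.536 -0.08 ] mean [ 0.537 -0.084] z0.046 yaw86.0 [0.137 0.019] y5-95 [-0.145 -0.024]
top [312. 234.] 142 rect [ 0.469 -0.03 ] mean [ 0.469 -0.03 ] z0.017 yaw94.3 [0.08  0.025] y5-95 [-0.068  0.005]
top [340. 234.] 128 rect [ 0.47  -0.135] mean [ 0.47  -0.135] z0.015 yaw98.2 [0.074 0.024] y5-95 [-0.17  -0.103]
top [193. 243.] 55 rect [0.424 0.416] mean [0.424 0.415] z0.022 yaw91.7 [0.069 0.011] y5-95 [0.384 0.443]
top [314. 247.] 167 rect [ 0.419 -0.036] mean [ 0.419 -0.035] z0.016 yaw84.8 [0.098 0.024] y5-95 [-0.08   0.008]
top [342. 248.] 128 rect [ 0.42  -0.141] mean [ 0.42  -0.141] z0.015 yaw104.6 [0.075 0.024] y5-95 [-0.173 -0.108]
top [188. 251.] 44 rect [0.397 0.423] mean [0.397 0.424] z0.091 yaw88.0 [0.038 0.015] y5-95 [0.395 0.438]
```

View pics/c5.png

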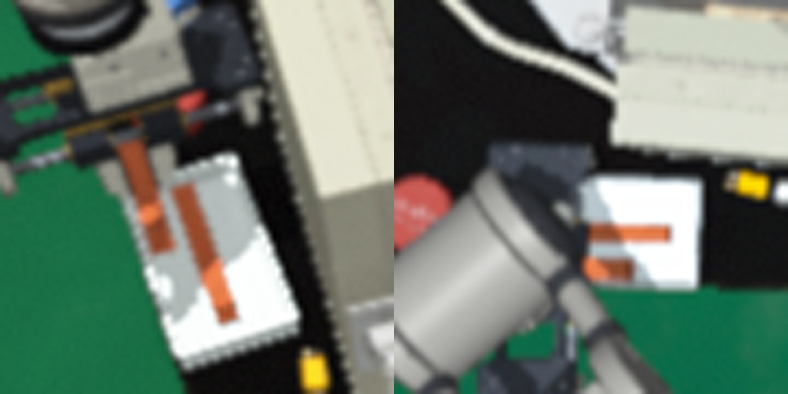

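Call:
send_rows --plan '[[[0,0,0.35],[0,0,0]],[[0,0,0.35],[0,0,0]],[[0,0,0.35],[0,0,0]],[[0,0,0.2],[0,0,0]],[[0,0,0],[0,0,0]],[[0,0,0],[0,0,0]],[[0,0,0],[0,0,0]],[[0,0,0],[0,0,0]],[[0,0,0],[0,0,0]],[[0,0,0],[0,0,0]]]'

```text
time: 43.35
tool_pos: [0.4006, 0.4644, 0.0282]
tool_rot: [-3.142, -0.0, -1.569]
contact_force: [-0.6, -0.1, -0.5]
opening: 0.016
grip_force: 35.0
```

Call:
send_rows --plan '[[[0,0,0],[0,0,0]],[[0,0,0],[0,0,0]],[[0,0,0],[0,0,0]],[[0,0,0],[0,0,0]],[[0,0,-0.4],[0,0,0]],[[0,0,-0.7],[0,0,0]],[[0,0,-0.7],[0,0,0]],[[0,0,-0.7],[0,0,0]],[[0,0,-0.7],[0,0,0]],[[0,0.4,-0.1],[0,0,0]]]' --gripper -0.43

```text
time: 44.6
tool_pos: [0.3915, 0.4651, 0.113]
tool_rot: [-3.138, 0.003, -1.569]
contact_force: [-0.8, -0.2, 0.7]
opening: 0.0261
grip_force: 0.0
```

```bash
python3 -c "
from h import *
look('5')" | grep -E "0.4[0-9]*\]? mean|0\.[34].. 0\.4"
```

```text
side [176. 157.] 140 rect [0.425 0.437] mean [0.425 0.437] z0.023 yaw90.1 [0.129 0.014] y5-95 [0.382 0.488]
side [167. 157.] 112 rect [0.397 0.452] mean [0.397 0.451] z0.023 yaw91.7 [0.1   0.015] y5-95 [0.408 0.494]
top [192. 243.] 64 rect [0.424 0.421] mean [0.424 0.42 ] z0.022 yaw91.1 [0.08  0.011] y5-95 [0.383 0.455]
top [188. 250.] 45 rect [0.398 0.435] mean [0.398 0.433] z0.023 yaw91.1 [0.056 0.011] y5-95 [0.41  0.456]
```

Call:
send_rows --plan '[[[0,1,0],[0,0,0]],[[0,0.25,0],[0,0,0.111]],[[0,0,0],[0,0,0.111]],[[0,0,0],[0,0,0.111]],[[0,0,0],[0,0,0.111]],[[0,0,0],[0,0,0.111]],[[0,0,0],[0,0,0.111]],[[0,0,0],[0,0,0.111]],[[0,0,0],[0,0,0.111]],[[0,0,0],[0,0,0.112]]]' --gripper 0

```text
time: 45.95
tool_pos: [0.3587, 0.4639, 0.1098]
tool_rot: [-3.14, -0.001, 3.138]
contact_force: [0.5, -0.1, 0.5]
opening: 0.0456
grip_force: 0.0
```

Call:
send_rows --plan '[[[0,-1,0],[0,0,0]],[[0,-1,0],[0,0,0]],[[0,-1,0],[0,0,0]],[[0,-1,0],[0,0,0]],[[0,-1,0],[0,0,0]],[[0,-1,0],[0,0,0]],[[0,-1,0],[0,0,0]],[[0,-1,0],[0,0,0]],[[0,-1,0],[0,0,0]],[[0,-1,0],[0,0,0]]]'

```text
time: 47.2
tool_pos: [0.3591, 0.2134, 0.1102]
tool_rot: [-3.141, -0.001, -3.139]
contact_force: [-0.3, -0.4, 0.2]
opening: 0.0459
grip_force: 0.0
```

Call:
send_rows --plan '[[[0,-1,0],[0,0,0]],[[0,-1,0],[0,0,0]],[[0,-1,0],[0,0,0]],[[0,-1,0],[0,0,0]],[[0,-1,0],[0,0,0]],[[0,-1,0],[0,0,0]],[[0,-1,0],[0,0,0]],[[0,-1,0],[0,0,0]],[[0,-1,0],[0,0,0]],[[0,-1,0],[0,0,0]]]'

```text
time: 48.45
tool_pos: [0.3597, -0.0362, 0.1103]
tool_rot: [3.141, -0.001, -3.139]
contact_force: [-1.0, -0.1, -0.7]
opening: 0.0459
grip_force: 0.0
```

Call:
send_rows --plan '[[[0,-0.95,0],[0,0,0]],[[0,-0.95,0],[0,0,0.111]],[[0,0,0],[0,0,0.111]],[[0,0,0],[0,0,0.111]],[[0,0,0],[0,0,0.111]],[[0,0,0],[0,0,0.111]],[[0,0,0],[0,0,0.111]],[[0,0,0],[0,0,0.111]],[[0,0,0],[0,0,0.111]],[[0,0,0],[0,0,0.112]]]'

```text
time: 49.7
tool_pos: [0.3599, -0.0828, 0.1103]
tool_rot: [-3.141, -0.0, 1.567]
contact_force: [-0.8, -0.4, -1.2]
opening: 0.0461
grip_force: 0.0
```

```bash
python3 -c "
from h import *
look('6')"
```

```text
side [176. 157.] 132 rect [0.426 0.438] mean [0.426 0.437] z0.023 yaw90.3 [0.133 0.013] y5-95 [0.382 0.49 ]
side [167. 156.] 103 rect [0.397 0.453] mean [0.397 0.453] z0.023 yaw91.9 [0.1   0.013] y5-95 [0.409 0.496]
side [241. 284.] 203 rect [ 0.476 -0.023] mean [ 0.475 -0.029] z0.018 yaw89.2 [0.102 0.016] y5-95 [-0.1    0.019]
side [271. 290.] 341 rect [ 0.539 -0.08 ] mean [ 0.539 -0.08 ] z0.047 yaw85.6 [0.13  0.019] y5-95 [-0.137 -0.022]
side [221. 285.] 91 rect [ 0.424 -0.01 ] mean [ 0.424 -0.01 ] z0.017 yaw89.0 [0.042 0.016] y5-95 [-0.071  0.007]
side [227. 307.] 71 rect [ 0.419 -0.07 ] mean [ 0.42  -0.072] z0.017 yaw65.9 [0.026 0.018] y5-95 [-0.081 -0.06 ]
side [255. 323.] 267 rect [ 0.473 -0.134] mean [ 0.473 -0.134] z0.016 yaw98.6 [0.073 0.022] y5-95 [-0.166 -0.1  ]
side [237. 333.] 276 rect [ 0.422 -0.14 ] mean [ 0.423 -0.141] z0.017 yaw104.3 [0.074 0.022] y5-95 [-0.172 -0.109]
top [329. 216.] 155 rect [ 0.536 -0.08 ] mean [ 0.537 -0.084] z0.047 yaw86.0 [0.137 0.019] y5-95 [-0.145 -0.023]
top [312. 234.] 140 rect [ 0.469 -0.031] mean [ 0.469 -0.03 ] z0.016 yaw94.4 [0.081 0.024] y5-95 [-0.067  0.006]
top [340. 234.] 127 rect [ 0.47  -0.135] mean [ 0.47  -0.135] z0.015 yaw98.4 [0.074 0.024] y5-95 [-0.169 -0.104]
top [186. 243.] 101 rect [0.426 0.438] mean [0.424 0.441] z0.023 yaw90.2 [0.118 0.012] y5-95 [0.385 0.489]
top [314. 247.] 145 rect [ 0.42  -0.036] mean [ 0.42  -0.035] z0.017 yaw84.8 [0.099 0.021] y5-95 [-0.078  0.009]
top [182. 250.] 73 rect [0.397 0.453] mean [0.398 0.454] z0.023 yaw91.7 [0.091 0.011] y5-95 [0.413 0.494]
```

Call:
send_rows --plan '[[[0,0.89,0],[0,0,0]],[[0,0.89,0],[0,0,0]],[[0,0.89,0],[0,0,0]],[[0,0.89,0],[0,0,0]],[[0,0.89,0],[0,0,0]],[[0,0.89,0],[0,0,0]],[[0,0.88,0],[0,0,0]],[[0,0.88,0],[0,0,0]],[[0,0,0.3],[0,0,0.042]],[[0,0,0.6],[0,0,0]]]'

```text
time: 51.05
tool_pos: [0.538, -0.0827, 0.0875]
tool_rot: [3.141, 0.0, 1.511]
contact_force: [-0.6, 0.2, -1.2]
opening: 0.0459
grip_force: 0.0
```

Call:
send_rows --plan '[[[0,0,0.7],[0,0,0]],[[0,0,0.7],[0,0,0]],[[0,0,0.6],[0,0,0]],[[0,0,0.4],[0,0,0]],[[0,0,0.16],[0,0,0]],[[0,0,0],[0,0,0]],[[0,0,0],[0,0,0]],[[0,0,0],[0,0,0]],[[0,0,0],[0,0,0]],[[0,0,0],[0,0,0]]]'

```text
time: 52.3
tool_pos: [0.538, -0.0828, 0.0243]
tool_rot: [3.141, 0.0, 1.507]
contact_force: [-0.5, -0.2, -0.5]
opening: 0.046
grip_force: 0.0
```

Call:
send_rows --plan '[[[0,0,0],[0,0,0]],[[0,0,0],[0,0,0]],[[0,0,0],[0,0,0]],[[0,0,0],[0,0,0]],[[0,0,0],[0,0,0]],[[0,0,0],[0,0,0]],[[0,0,0],[0,0,0]],[[0,0,0],[0,0,0]],[[0,0,0],[0,0,0]],[[0,0,0],[0,0,0]]]' --gripper -1

```text
time: 53.55
tool_pos: [0.5379, -0.0828, 0.0242]
tool_rot: [-3.142, 0.0, 1.507]
contact_force: [0.4, -0.2, -0.3]
opening: 0.0004
grip_force: 0.0
```

```bash
python3 - <<'E'
from h import *
np.set_printoptions(suppress=True,precision=3)
# frame 4: TCP (.3997,.4639,.0579)
for n in("side","top"):
    P=cloud(n,np.load(f"{n}4.npy")); x,y,z=P[...,0],P[...,1],P[...,2]
    s=(abs(x-.40)<.11)&(abs(y-.4639)<.05)&(z>.035)&(z<.2)
    v,u=np.nonzero(s); q=P[s]
    im=cv2.imread(f"pics/{n}4.png"); hs=cv2.cvtColor(im,cv2.COLOR_BGR2HSV)[v,u]
    k=~((hs[:,0]<18)&(hs[:,1]>100)); q=q[k]
    for z0 in np.arange(.035,.19,.01):
        r=q[(q[:,2]>=z0)&(q[:,2]<z0+.01)]
        if len(r): print(n,"z%.3f"%z0,len(r),np.percentile(r,[5,95],axis=0)[:,:2].ravel())
print(robot.observe()["tool_pos"])
im,d=read_camera("side"); P=cloud("side",d); x,y,z=P[...,0],P[...,1],P[...,2]
for z0 in np.arange(.05,.19,.01):
    s=(abs(x-.538)<.11)&(abs(y+.0828)<.05)&(z>=z0)&(z<z0+.01); r=P[s]
    if len(r): print("now z%.3f"%z0,len(r),np.percentile(r,[5,95],axis=0)[:,:2].ravel())
cv2.imwrite("pics/c6.png",cv2.resize(im[220:320,220:340],None,fx=6,fy=6,interpolation=cv2.INTER_CUBIC))
E
```

```text
side z0.085 18 [0.384 0.433 0.417 0.459]
side z0.095 23 [0.377 0.452 0.422 0.455]
side z0.105 23 [0.376 0.452 0.423 0.457]
side z0.115 26 [0.376 0.452 0.425 0.456]
side z0.125 8 [0.379 0.452 0.422 0.455]
side z0.145 3 [0.317 0.428 0.465 0.439]
side z0.155 77 [0.317 0.426 0.482 0.489]
side z0.165 207 [0.325 0.427 0.476 0.489]
side z0.175 140 [0.314 0.428 0.481 0.484]
side z0.185 554 [0.31  0.429 0.489 0.492]
top z0.085 4 [0.404 0.417 0.404 0.427]
top z0.145 2 [0.318 0.427 0.405 0.428]
top z0.155 14 [0.328 0.426 0.481 0.439]
top z0.165 51 [0.324 0.427 0.456 0.439]
top z0.175 26 [0.33  0.427 0.485 0.482]
top z0.185 361 [0.306 0.431 0.488 0.493]
[ 0.538 -0.083  0.024]
now z0.050 6 [ 0.532 -0.125  0.542 -0.103]
now z0.110 4 [ 0.519 -0.121  0.615 -0.115]
now z0.120 34 [ 0.453 -0.124  0.619 -0.114]
now z0.130 180 [ 0.473 -0.12   0.602 -0.104]
now z0.140 137 [ 0.495 -0.12   0.574 -0.106]
now z0.150 514 [ 0.446 -0.119  0.628 -0.049]
now z0.160 470 [ 0.447 -0.115  0.628 -0.053]
now z0.170 12 [ 0.487 -0.105  0.526 -0.062]
now z0.180 9 [ 0.487 -0.099  0.489 -0.058]
now z0.190 10 [ 0.487 -0.101  0.489 -0.062]
```

View pics/c6.png

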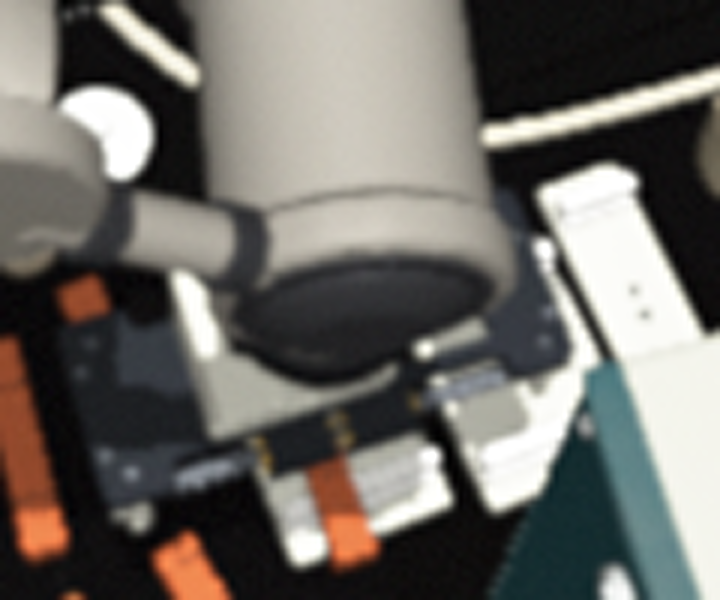

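Call:
send_rows --plan '[[[0,0,0],[0,0,0]],[[0,0,0],[0,0,0]],[[0,0,0],[0,0,0]],[[0,0,0],[0,0,0]],[[0,0,0],[0,0,0]],[[0,0,0.2],[0,0,0]],[[0,0,0.3],[0,0,0]],[[0,0,0.3],[0,0,0]],[[0,0,0.2],[0,0,0]],[[0,0,0.1],[0,0,0]]]' --gripper 0

```text
time: 54.85
tool_pos: [0.5377, -0.0828, -0.0039]
tool_rot: [-3.141, -0.0, 1.507]
contact_force: [-0.5, 0.3, 0.5]
opening: 0.046
grip_force: 0.0
```

Call:
send_rows --plan '[[[0,0,0],[0,0,0]],[[0,0,0],[0,0,0]],[[0,0,0],[0,0,0]],[[0,0,0],[0,0,0]],[[0,0,0],[0,0,0]],[[0,0,0],[0,0,0]],[[0,0,0],[0,0,0]],[[0,0,0],[0,0,0]],[[0,0,0],[0,0,0]],[[0,0,0],[0,0,0]]]' --gripper -1

```text
time: 56.1
tool_pos: [0.5382, -0.0829, -0.0031]
tool_rot: [3.141, 0.0, 1.507]
contact_force: [1.0, -0.1, 5.0]
opening: 0.0177
grip_force: 35.0
```

Call:
send_rows --plan '[[[0,0,-1],[0,0,0]],[[0,0,-1],[0,0,0]],[[0.07,0.82,0],[0,0,0]],[[0.07,0.82,0],[0,0,0]],[[0.07,0.82,0],[0,0,0]],[[0.07,0.82,0],[0,0,0]],[[0.07,0.82,0],[0,0,0]],[[0.07,0.82,0],[0,0,0]],[[0.07,0.81,0],[0,0,0]],[[0.07,0.81,0],[0,0,-0.059]]]'

```text
time: 57.35
tool_pos: [0.7018, -0.0791, 0.0455]
tool_rot: [-3.139, -0.0, 1.602]
contact_force: [0.1, 0.3, -0.9]
opening: 0.0178
grip_force: 35.0
```

```bash
python3 -c "
from h import *
look('7'); print(robot.observe()['tool_pos'])" | grep -E "0\.[67].. -0|^\["; python3 - <<'E'
import sys; sys.path.insert(0,'.')
from h import *
# setter_long from frame 6 (bars removed): white mask rectified at z=.01 and .03
for n in("top","side"):
    im=cv2.imread(f"pics/{n}6.png")
    for nm,z,x0,x1,y0,y1 in(("L",.01,.66,.75,-.17,.02),("M",.01,.585,.69,-.17,.01),):
        X,Y=np.meshgrid(np.arange(x0,x1,.0005),np.arange(y0,y1,.0005),indexing="ij")
        q=proj(n,np.c_[X.ravel(),Y.ravel(),np.full(X.size,z)]).reshape(*X.shape,2).astype(np.float32)
        m=(cv2.remap(im.min(2).astype(np.float32),q[...,0],q[...,1],cv2.INTER_CUBIC)>115).astype(np.uint8)
        k,l,st,c=cv2.connectedComponentsWithStats(m)
        for i in range(1,k):
            if st[i,4]>2000:
                ii,jj=np.nonzero(l==i); r=cv2.minAreaRect(np.c_[X[ii,0],Y[0,jj]].astype(np.float32)*1000); print(n,nm,st[i,4],np.round(r[0],1),np.round(r[1],1),round(r[2],1))
E
```

```text
side [336. 272.] 56 rect [ 0.7   -0.111] mean [ 0.7   -0.111] z0.095 yaw169.4 [0.022 0.017] y5-95 [-0.118 -0.103]
top [319. 170.] 57 rect [ 0.701 -0.039] mean [ 0.7   -0.039] z0.096 yaw100.7 [0.039 0.02 ] y5-95 [-0.066 -0.021]
[ 0.703 -0.079  0.045]
top L 7746 [670.2 -80.8] [112.5  20.5] 90.0
top L 2334 [709.8  13.5] [12.  79.5] 90.0
top L 24396 [703.7 -76.8] [138.1  47.2] 89.2
top M 35039 [638.9 -81.2] [ 81.2 113.1] 1.4
top M 4551 [684.8 -76.8] [136.5   9.5] 90.0
side L 41820 [704.8 -89. ] [162.   89.5] 90.0
side L 2288 [710.5  13.8] [11.5 78. ] 90.0
side M 35899 [644.8 -89.2] [161.5  89.5] 90.0
```

Call:
send_rows --plan '[[[0,0,0.4],[0,0,0]],[[0,0,0.4],[0,0,0]],[[0,0,0.4],[0,0,0]],[[0,0,0.3],[0,0,0]],[[0,0,0.2],[0,0,0]],[[0,0,0.15],[0,0,0]],[[0,0,0.05],[0,0,0]],[[0,0,0],[0,0,0]],[[0,0,0],[0,0,0]],[[0,0,0],[0,0,0]]]'

```text
time: 58.7
tool_pos: [0.7021, -0.0793, -0.0006]
tool_rot: [3.141, 0.0, 1.6]
contact_force: [-0.2, -0.5, 0.8]
opening: 0.0178
grip_force: 35.0
```

Call:
send_rows --plan '[[[0,0,0],[0,0,0]],[[0,0,0],[0,0,0]],[[0,0,0],[0,0,0]],[[0,0,0],[0,0,0]],[[0,0,0],[0,0,0]],[[0,0,-0.4],[0,0,0]],[[0,0,-0.8],[0,0,0]],[[0,0,-0.8],[0,0,0]],[[0,0,-0.8],[0,0,0]],[[0,0,-0.4],[0,0,0]]]' --gripper -0.35

```text
time: 59.95
tool_pos: [0.7031, -0.0795, 0.0823]
tool_rot: [3.138, 0.001, 1.6]
contact_force: [-0.2, 0.6, -0.1]
opening: 0.0296
grip_force: 0.0
```

Call:
send_rows --plan '[[[0.25,-0.92,0],[0,0,0]],[[0.25,-0.92,0],[0,0,0]],[[0.25,-0.92,0],[0,0,0]],[[0.25,-0.92,0],[0,0,0]],[[0.25,-0.92,0],[0,0,0]],[[0.25,-0.92,0],[0,0,0]],[[0.25,-0.92,0.1],[0,0,0]],[[0.25,-0.92,0.3],[0,0,0]],[[0.25,-0.92,0.5],[0,0,0]],[[0.27,-0.93,0.6],[0,0,0]]]'

```text
time: 61.2
tool_pos: [0.4698, -0.0229, 0.0421]
tool_rot: [3.14, 0.0, 1.599]
contact_force: [-0.8, -0.3, -0.9]
opening: 0.03
grip_force: 0.0
```

```bash
python3 -c "
from h import *
look('8'); print(robot.observe()['tool_pos'])"
```

```text
side [175. 152.] 91 rect [0.425 0.455] mean [0.426 0.457] z0.024 yaw91.1 [0.095 0.013] y5-95 [0.412 0.493]
side [165. 151.] 60 rect [0.396 0.474] mean [0.397 0.475] z0.022 yaw93.9 [0.059 0.014] y5-95 [0.448 0.497]
side [324. 261.] 242 rect [ 0.699 -0.061] mean [ 0.698 -0.062] z0.047 yaw91.3 [0.096 0.02 ] y5-95 [-0.104 -0.019]
side [242. 289.] 171 rect [ 0.471 -0.042] mean [ 0.472 -0.043] z0.017 yaw92.9 [0.063 0.019] y5-95 [-0.068 -0.014]
side [224. 300.] 213 rect [ 0.42  -0.049] mean [ 0.42  -0.051] z0.017 yaw85.5 [0.069 0.021] y5-95 [-0.08  -0.019]
side [255. 323.] 267 rect [ 0.473 -0.134] mean [ 0.473 -0.134] z0.016 yaw98.6 [0.073 0.022] y5-95 [-0.167 -0.101]
side [237. 333.] 273 rect [ 0.422 -0.14 ] mean [ 0.423 -0.141] z0.016 yaw104.2 [0.074 0.022] y5-95 [-0.172 -0.108]
top [327. 173.] 133 rect [ 0.697 -0.078] mean [ 0.699 -0.078] z0.047 yaw91.4 [0.124 0.015] y5-95 [-0.135 -0.022]
top [186. 243.] 101 rect [0.426 0.438] mean [0.424 0.441] z0.024 yaw90.2 [0.118 0.012] y5-95 [0.386 0.488]
top [182. 250.] 73 rect [0.397 0.453] mean [0.398 0.454] z0.023 yaw91.7 [0.091 0.011] y5-95 [0.414 0.494]
[ 0.467 -0.022  0.041]
```

Call:
send_rows --plan '[[[0,0,0.5],[0,0,0]],[[0,0,0.5],[0,0,0]],[[0,0,0.5],[0,0,0]],[[0,0,0.4],[0,0,0]],[[0,0,0.3],[0,0,0]],[[0,0,0.15],[0,0,0]],[[0,0,0.1],[0,0,0]],[[0,0,0],[0,0,0]],[[0,0,0],[0,0,0]],[[0,0,0],[0,0,0]]]'

```text
time: 62.55
tool_pos: [0.4702, -0.023, -0.0194]
tool_rot: [3.141, 0.0, 1.6]
contact_force: [0.0, -0.0, -0.1]
opening: 0.0301
grip_force: 0.0
```

Call:
send_rows --plan '[[[0,0,0],[0,0,0]],[[0,0,0],[0,0,0]],[[0,0,0],[0,0,0]],[[0,0,0],[0,0,0]],[[0,0,0],[0,0,0]],[[0,0,0],[0,0,0]],[[0,0,0],[0,0,0]],[[0,0,0],[0,0,0]],[[0,0,0],[0,0,0]],[[0,0,0],[0,0,0]]]' --gripper -1

```text
time: 63.8
tool_pos: [0.4702, -0.023, -0.0195]
tool_rot: [3.141, 0.0, 1.6]
contact_force: [0.1, 0.9, 3.4]
opening: 0.0174
grip_force: 35.0
```

Call:
send_rows --plan '[[[0,0,-0.8],[0,0,0]],[[0,0,-1],[0,0,0]],[[-0.317,0.925,-0.8],[0,0,0]],[[-0.317,0.925,0],[0,0,0]],[[-0.317,0.925,0],[0,0,0]],[[-0.317,0.925,0],[0,0,0]],[[-0.317,0.925,0],[0,0,0]],[[-0.317,0.925,0],[0,0,0]],[[-0.317,0.925,0],[0,0,0]],[[-0.317,0.925,0],[0,0,0]]]'

```text
time: 65.05
tool_pos: [0.6565, -0.0811, 0.0443]
tool_rot: [-3.139, -0.001, 1.6]
contact_force: [-0.2, 0.2, -0.4]
opening: 0.0177
grip_force: 35.0
```

```bash
python3 -c "
from h import *
look('9'); s=robot.observe(); print(s['tool_pos'],s['opening'])"|grep -E "0\.[67]"
```

```text
side [330. 273.] 54 rect [ 0.702 -0.098] mean [ 0.7   -0.098] z0.047 yaw144.3 [0.025 0.016] y5-95 [-0.108 -0.088]
top [317. 173.] 45 rect [ 0.698 -0.041] mean [ 0.697 -0.04 ] z0.047 yaw88.1 [0.047 0.013] y5-95 [-0.062 -0.021]
top [321. 182.] 40 rect [ 0.658 -0.049] mean [ 0.658 -0.048] z0.080 yaw98.9 [0.031 0.017] y5-95 [-0.069 -0.034]
[ 0.658 -0.082  0.044] 0.017340969342298302
```

Call:
send_rows --plan '[[[0,-0.06,0.3],[0,0,0]],[[0,0,0.35],[0,0,0]],[[0,0,0.3],[0,0,0]],[[0,0,0.2],[0,0,0]],[[0,0,0.1],[0,0,0]],[[0,0,0.06],[0,0,0]],[[0,0,0],[0,0,0]],[[0,0,0],[0,0,0]],[[0,0,0],[0,0,0]],[[0,0,0],[0,0,0]]]'

```text
time: 66.4
tool_pos: [0.6553, -0.0811, 0.0128]
tool_rot: [3.141, 0.0, 1.6]
contact_force: [-1.1, -0.2, -1.4]
opening: 0.0174
grip_force: 35.0
```

Call:
send_rows --plan '[[[0,0,0],[0,0,0]],[[0,0,0],[0,0,0]],[[0,0,0],[0,0,0]],[[0,0,0],[0,0,0]],[[0,0,0],[0,0,0]],[[0,0,-0.3],[0,0,0]],[[0,0,-0.7],[0,0,0]],[[0,0,-0.8],[0,0,0]],[[0,0,-0.8],[0,0,0]],[[0,0,-0.4],[0,0,0]]]' --gripper -0.47

```text
time: 67.65
tool_pos: [0.6562, -0.0812, 0.0903]
tool_rot: [3.138, 0.001, 1.6]
contact_force: [0.2, 0.3, -1.3]
opening: 0.0243
grip_force: 0.0
```

Call:
send_rows --plan '[[[0.21,-0.934,0],[0,0,0]],[[0.21,-0.934,0],[0,0,0]],[[0.21,-0.934,0],[0,0,0]],[[0.21,-0.934,0],[0,0,0]],[[0.21,-0.934,0],[0,0,0]],[[0.21,-0.934,0],[0,0,0]],[[0.21,-0.934,0.1],[0,0,0]],[[0.21,-0.934,0.3],[0,0,0]],[[0.21,-0.934,0.5],[0,0,0]],[[0.21,-0.934,0.6],[0,0,0.078]]]' --gripper -0.3

```text
time: 68.9
tool_pos: [0.42, -0.0352, 0.0504]
tool_rot: [3.14, 0.0, 1.474]
contact_force: [0.5, -0.3, -0.6]
opening: 0.0321
grip_force: 0.0
```

```bash
python3 -c "
from h import *
look('10'); s=robot.observe(); print(s['tool_pos'],s['tool_rot'],s['opening'])"|grep -E "^\[|0\.[4567].. -0"
```

```text
side [324. 262.] 244 rect [ 0.699 -0.061] mean [ 0.698 -0.062] z0.047 yaw91.5 [0.095 0.02 ] y5-95 [-0.104 -0.018]
side [309. 271.] 203 rect [ 0.654 -0.073] mean [ 0.652 -0.071] z0.047 yaw88.4 [0.081 0.018] y5-95 [-0.107 -0.035]
side [225. 301.] 176 rect [ 0.419 -0.053] mean [ 0.419 -0.054] z0.017 yaw84.9 [0.064 0.019] y5-95 [-0.08  -0.024]
side [255. 323.] 267 rect [ 0.472 -0.134] mean [ 0.473 -0.134] z0.017 yaw98.6 [0.073 0.022] y5-95 [-0.166 -0.101]
side [237. 333.] 273 rect [ 0.422 -0.14 ] mean [ 0.423 -0.141] z0.016 yaw104.2 [0.074 0.022] y5-95 [-0.173 -0.108]
top [327. 172.] 132 rect [ 0.699 -0.078] mean [ 0.699 -0.078] z0.046 yaw91.5 [0.124 0.015] y5-95 [-0.134 -0.022]
top [328. 185.] 107 rect [ 0.652 -0.082] mean [ 0.651 -0.083] z0.046 yaw92.7 [0.1   0.015] y5-95 [-0.127 -0.038]
top [342. 234.] 102 rect [ 0.471 -0.138] mean [ 0.472 -0.141] z0.016 yaw94.1 [0.064 0.022] y5-95 [-0.17  -0.108]
top [306. 246.] 57 rect [ 0.422 -0.006] mean [ 0.422 -0.007] z0.016 yaw84.9 [0.04 0.02] y5-95 [-0.024  0.011]
[ 0.417 -0.034  0.049] [-3.137 -0.001  1.476] 0.031943827913385306
```

Call:
send_rows --plan '[[[0,0,0.55],[0,0,0]],[[0,0,0.6],[0,0,0]],[[0,0,0.55],[0,0,0]],[[0,0,0.45],[0,0,0]],[[0,0,0.35],[0,0,0]],[[0,0,0.15],[0,0,0]],[[0,0,0.1],[0,0,0]],[[0,0,0],[0,0,0]],[[0,0,0],[0,0,0]],[[0,0,0],[0,0,0]]]'

```text
time: 70.25
tool_pos: [0.4205, -0.0353, -0.0184]
tool_rot: [3.141, 0.0, 1.477]
contact_force: [0.0, 0.3, -0.4]
opening: 0.0321
grip_force: 0.0
```

Call:
send_rows --plan '[[[0,0,0],[0,0,0]],[[0,0,0],[0,0,0]],[[0,0,0],[0,0,0]],[[0,0,0],[0,0,0]],[[0,0,0],[0,0,0]],[[0,0,0],[0,0,0]],[[0,0,0],[0,0,0]],[[0,0,0],[0,0,0]],[[0,0,0],[0,0,0]],[[0,0,0],[0,0,0]]]' --gripper -1

```text
time: 71.5
tool_pos: [0.4205, -0.0353, -0.0185]
tool_rot: [3.141, 0.0, 1.477]
contact_force: [1.0, 0.6, 3.5]
opening: 0.0179
grip_force: 35.0
```

Call:
send_rows --plan '[[[0,0,-0.8],[0,0,0]],[[0,0,-1],[0,0,-0.078]],[[-0.259,0.95,-0.75],[0,0,0]],[[-0.259,0.95,0],[0,0,0]],[[-0.259,0.95,0],[0,0,0]],[[-0.259,0.95,0],[0,0,0]],[[-0.259,0.95,0],[0,0,0]],[[-0.259,0.95,0],[0,0,0]],[[-0.259,0.95,0],[0,0,0]],[[-0.259,0.95,0],[0,0,0]]]'

```text
time: 72.75
tool_pos: [0.6116, -0.0816, 0.0443]
tool_rot: [-3.139, -0.001, 1.6]
contact_force: [0.2, -0.5, -0.9]
opening: 0.0172
grip_force: 35.0
```

Call:
send_rows --plan '[[[0,0,0.2],[0,0,0]],[[0,0,0.3],[0,0,0]],[[0,0,0.3],[0,0,0]],[[0,0,0.2],[0,0,0]],[[0,0,0.15],[0,0,0]],[[0,0,0.1],[0,0,0]],[[0,0,0.05],[0,0,0]],[[0,0,0],[0,0,0]],[[0,0,0],[0,0,0]],[[0,0,0],[0,0,0]]]'

```text
time: 74.0
tool_pos: [0.6118, -0.0816, 0.0128]
tool_rot: [3.141, 0.0, 1.6]
contact_force: [0.4, -0.7, -1.2]
opening: 0.0175
grip_force: 35.0
```

Call:
send_rows --plan '[[[0,0,0],[0,0,0]],[[0,0,0],[0,0,0]],[[0,0,0],[0,0,0]],[[0,0,0],[0,0,0]],[[0,0,0],[0,0,0]],[[0,0,-0.3],[0,0,0]],[[0,0,-0.7],[0,0,0]],[[0,0,-0.8],[0,0,0]],[[0,0,-0.8],[0,0,0]],[[0,0,-0.4],[0,0,0]]]' --gripper -0.47

```text
time: 75.25
tool_pos: [0.6127, -0.0818, 0.0901]
tool_rot: [3.138, 0.001, 1.6]
contact_force: [0.3, 0.4, -0.4]
opening: 0.0246
grip_force: 0.0
```

Call:
send_rows --plan '[[[-0.243,-0.71,0],[0,0,0]],[[-0.243,-0.71,0],[0,0,0]],[[-0.243,-0.71,0],[0,0,0]],[[-0.243,-0.71,0],[0,0,0]],[[-0.243,-0.71,0],[0,0,0]],[[-0.243,-0.71,0],[0,0,0]],[[-0.243,-0.71,0],[0,0,0]],[[-0.243,-0.71,0.2],[0,0,0]],[[0,0,0.6],[0,0,-0.074]],[[0,0,0.7],[0,0,0]]]' --gripper -0.3

```text
time: 76.5
tool_pos: [0.4714, -0.1346, 0.0505]
tool_rot: [3.14, 0.001, 1.717]
contact_force: [0.8, 0.1, -0.1]
opening: 0.032
grip_force: 0.0
```

```bash
python3 -c "
from h import *
look('11'); s=robot.observe(); print(s['tool_pos'],s['tool_rot'],s['opening'])"|grep -E "^\[|0\.[4567].. -0"
```

```text
side [324. 262.] 242 rect [ 0.699 -0.061] mean [ 0.698 -0.062] z0.047 yaw91.3 [0.095 0.02 ] y5-95 [-0.104 -0.018]
side [309. 271.] 203 rect [ 0.651 -0.073] mean [ 0.652 -0.071] z0.047 yaw88.5 [0.081 0.018] y5-95 [-0.109 -0.035]
side [296. 280.] 256 rect [ 0.608 -0.08 ] mean [ 0.609 -0.08 ] z0.047 yaw90.9 [0.098 0.018] y5-95 [-0.123 -0.036]
side [259. 330.] 96 rect [ 0.475 -0.154] mean [ 0.475 -0.155] z0.017 yaw90.5 [0.031 0.018] y5-95 [-0.168 -0.141]
side [242. 340.] 108 rect [ 0.427 -0.161] mean [ 0.428 -0.162] z0.017 yaw104.7 [0.031 0.02 ] y5-95 [-0.174 -0.148]
top [327. 172.] 132 rect [ 0.699 -0.078] mean [ 0.699 -0.078] z0.047 yaw91.5 [0.124 0.015] y5-95 [-0.134 -0.022]
top [328. 185.] 107 rect [ 0.652 -0.082] mean [ 0.65  -0.083] z0.047 yaw92.7 [0.1   0.015] y5-95 [-0.128 -0.038]
top [328. 197.] 131 rect [ 0.607 -0.082] mean [ 0.607 -0.083] z0.047 yaw91.6 [0.098 0.018] y5-95 [-0.126 -0.038]
top [336. 235.] 50 rect [ 0.469 -0.117] mean [ 0.469 -0.118] z0.017 yaw103.1 [0.037 0.019] y5-95 [-0.134 -0.101]
top [337. 249.] 46 rect [ 0.416 -0.121] mean [ 0.416 -0.121] z0.016 yaw102.9 [0.033 0.02 ] y5-95 [-0.135 -0.107]
[ 0.47  -0.134  0.049] [-3.139 -0.001  1.716] 0.032063286334868074
```

Call:
send_rows --plan '[[[0,0,0.55],[0,0,0]],[[0,0,0.6],[0,0,0]],[[0,0,0.55],[0,0,0]],[[0,0,0.45],[0,0,0]],[[0,0,0.35],[0,0,0]],[[0,0,0.15],[0,0,0]],[[0,0,0.1],[0,0,0]],[[0,0,0],[0,0,0]],[[0,0,0],[0,0,0]],[[0,0,0],[0,0,0]]]'

```text
time: 77.85
tool_pos: [0.4714, -0.1343, -0.0183]
tool_rot: [3.141, 0.0, 1.716]
contact_force: [0.1, -0.6, -0.4]
opening: 0.0321
grip_force: 0.0
```

Call:
send_rows --plan '[[[0,0,0],[0,0,0]],[[0,0,0],[0,0,0]],[[0,0,0],[0,0,0]],[[0,0,0],[0,0,0]],[[0,0,0],[0,0,0]],[[0,0,0],[0,0,0]],[[0,0,0],[0,0,0]],[[0,0,0],[0,0,0]],[[0,0,0],[0,0,0]],[[0,0,0],[0,0,0]]]' --gripper -1

```text
time: 79.1
tool_pos: [0.4714, -0.1343, -0.0185]
tool_rot: [3.141, 0.0, 1.716]
contact_force: [1.7, 0.6, 3.2]
opening: 0.0173
grip_force: 35.0
```

Call:
send_rows --plan '[[[0,0,-0.8],[0,0,0]],[[0,0,-1],[0,0,0.074]],[[0,0,-0.7],[0,0,0]],[[0.39,0.453,0],[0,0,0]],[[0.39,0.453,0],[0,0,0]],[[0.39,0.453,0],[0,0,0]],[[0.39,0.453,0],[0,0,0]],[[0.39,0.453,0],[0,0,0]],[[0,0,0],[0,0,0]],[[0,0,0.2],[0,0,0]]]'

```text
time: 80.35
tool_pos: [0.5264, -0.084, 0.0389]
tool_rot: [3.141, 0.0, 1.6]
contact_force: [0.3, 0.4, -0.5]
opening: 0.0175
grip_force: 35.0
```

Call:
send_rows --plan '[[[0,0,0.25],[0,0,0]],[[0,0,0.3],[0,0,0]],[[0,0,0.2],[0,0,0]],[[0,0,0.15],[0,0,0]],[[0,0,0.1],[0,0,0]],[[0,0,0.05],[0,0,0]],[[0,0,0],[0,0,0]],[[0,0,0],[0,0,0]],[[0,0,0],[0,0,0]],[[0,0,0],[0,0,0]]]'

```text
time: 81.6
tool_pos: [0.5265, -0.0839, 0.0127]
tool_rot: [3.141, 0.0, 1.6]
contact_force: [0.3, -0.6, -0.3]
opening: 0.0175
grip_force: 35.0
```

Call:
send_rows --plan '[[[0,0,0],[0,0,0]],[[0,0,0],[0,0,0]],[[0,0,0],[0,0,0]],[[0,0,0],[0,0,0]],[[0,0,0],[0,0,0]],[[0,0,-0.3],[0,0,0]],[[0,0,-0.7],[0,0,0]],[[0,0,-0.8],[0,0,0]],[[0,0,-0.4],[0,0,0]],[[0,0,0],[0,0,0]]]' --gripper -0.47

```text
time: 82.85
tool_pos: [0.5269, -0.084, 0.0684]
tool_rot: [3.14, 0.001, 1.6]
contact_force: [-0.4, -0.2, -0.5]
opening: 0.0241
grip_force: 0.0
```

Call:
send_rows --plan '[[[0,0.63,0],[0,0,0]],[[0,0.63,0],[0,0,0]],[[0,0.63,0],[0,0,0]],[[0,0,0],[0,0,0]],[[0,0,0.3],[0,0,0]],[[0,0,0.6],[0,0,0]],[[0,0,0.6],[0,0,0]],[[0,0,0.4],[0,0,0]],[[0,0,0.2],[0,0,0]],[[0,0,0.1],[0,0,0]]]' --gripper -1

```text
time: 84.1
tool_pos: [0.5737, -0.0826, 0.0124]
tool_rot: [-3.142, 0.0, 1.6]
contact_force: [-0.1, 0.1, -0.0]
opening: 0.0002
grip_force: 0.0
```

Call:
send_rows --plan '[[[0,0.1,0],[0,0,0]],[[0,0.1,0],[0,0,0]],[[0,0.1,0],[0,0,0]],[[0,0.1,0],[0,0,0]],[[0,0.1,0],[0,0,0]],[[0,0.08,0],[0,0,0]],[[0,0.08,0],[0,0,0]],[[0,-0.1,0],[0,0,0]],[[0,0,-0.4],[0,0,0]],[[0,0,-0.8],[0,0,0]]]'

```text
time: 85.35
tool_pos: [0.587, -0.082, 0.0429]
tool_rot: [-3.14, -0.0, 1.599]
contact_force: [-0.4, 0.5, 0.5]
opening: 0.0005
grip_force: 0.0
```

Call:
send_rows --plan '[[[0,-0.6,-0.8],[0,0,0]],[[0,-1,0],[0,0,0]],[[0,-1,0],[0,0,0]],[[0,-1,0],[0,0,0]],[[0,-1,0],[0,0,0]],[[0,-1,0],[0,0,0]],[[0,-1,0],[0,0,0]],[[0,0,0],[0,0,0]],[[0,0,0],[0,0,0]],[[0,0,0],[0,0,0]]]' --gripper -0.3

```text
time: 86.6
tool_pos: [0.4237, -0.0871, 0.0629]
tool_rot: [3.141, 0.001, 1.6]
contact_force: [0.7, -0.9, 0.5]
opening: 0.032
grip_force: 0.0
```

```bash
python3 -c "
from h import *
look('12'); s=robot.observe(); print(s['tool_pos'],s['tool_rot'],s['opening'])"|grep -E "^\[|0\.[4567].. -0"
```

```text
side [324. 262.] 242 rect [ 0.699 -0.061] mean [ 0.698 -0.062] z0.047 yaw91.3 [0.095 0.02 ] y5-95 [-0.104 -0.018]
side [309. 271.] 204 rect [ 0.654 -0.073] mean [ 0.652 -0.071] z0.047 yaw88.3 [0.082 0.018] y5-95 [-0.108 -0.035]
side [296. 280.] 257 rect [ 0.608 -0.08 ] mean [ 0.609 -0.08 ] z0.047 yaw90.8 [0.099 0.019] y5-95 [-0.123 -0.035]
side [270. 301.] 77 rect [ 0.525 -0.103] mean [ 0.525 -0.105] z0.047 yaw83.6 [0.031 0.016] y5-95 [-0.118 -0.093]
side [238. 333.] 263 rect [ 0.423 -0.141] mean [ 0.423 -0.142] z0.017 yaw104.7 [0.072 0.021] y5-95 [-0.172 -0.11 ]
top [327. 173.] 133 rect [ 0.697 -0.078] mean [ 0.699 -0.078] z0.047 yaw91.4 [0.124 0.015] y5-95 [-0.133 -0.022]
top [328. 185.] 107 rect [ 0.652 -0.082] mean [ 0.651 -0.083] z0.047 yaw92.7 [0.1   0.015] y5-95 [-0.128 -0.037]
top [328. 197.] 132 rect [ 0.607 -0.082] mean [ 0.607 -0.083] z0.046 yaw91.7 [0.099 0.018] y5-95 [-0.126 -0.038]
top [328. 219.] 67 rect [ 0.521 -0.084] mean [ 0.524 -0.081] z0.048 yaw95.3 [0.072 0.014] y5-95 [-0.115 -0.053]
[ 0.423 -0.087  0.063] [3.141 0.    1.6  ] 0.03195415656757116
```

Call:
send_rows --plan '[[[0,0.94,0],[0,0,0]],[[0,0.94,0],[0,0,0]],[[0,0.94,0],[0,0,0]],[[0,0.94,0],[0,0,0]],[[0,0.94,0],[0,0,0]],[[0,0.94,0],[0,0,0]],[[0,0.94,0],[0,0,0]],[[0,0.94,0],[0,0,0]],[[0,0,0.1],[0,0,0]],[[0,0,0.3],[0,0,0]]]' --gripper -0.43

```text
time: 87.95
tool_pos: [0.6099, -0.0813, 0.0521]
tool_rot: [-3.141, -0.0, 1.6]
contact_force: [-0.6, 0.4, -0.1]
opening: 0.0258
grip_force: 0.0
```

Call:
send_rows --plan '[[[0,0,0.3],[0,0,0]],[[0,0,0.4],[0,0,0]],[[0,0,0.4],[0,0,0]],[[0,0,0.35],[0,0,0]],[[0,0,0.2],[0,0,0]],[[0,0,0.1],[0,0,0]],[[0,0,0.05],[0,0,0]],[[0,0,0],[0,0,0]],[[0,0,0],[0,0,0]],[[0,0,0],[0,0,0]]]'

```text
time: 89.2
tool_pos: [0.6107, -0.0815, 0.0079]
tool_rot: [3.141, 0.0, 1.6]
contact_force: [0.6, 0.0, 0.6]
opening: 0.0259
grip_force: 0.0
```

Call:
send_rows --plan '[[[0,0,0],[0,0,0]],[[0,0,0],[0,0,0]],[[0,0,0],[0,0,0]],[[0,0,0],[0,0,0]],[[0,0,0],[0,0,0]],[[0,0,0],[0,0,0]],[[0,0,-0.1],[0,0,0]],[[0,0.12,0],[0,0,0]],[[0,0.12,0],[0,0,0]],[[0,0,0.08],[0,0,0]]]' --gripper -1

```text
time: 90.45
tool_pos: [0.617, -0.0813, 0.0081]
tool_rot: [3.141, 0.0, 1.6]
contact_force: [-0.5, -0.5, -0.5]
opening: 0.0176
grip_force: 35.0
```

Call:
send_rows --plan '[[[0,0,0],[0,0,0]],[[0,0,0],[0,0,0]],[[0,0,0],[0,0,0]],[[0,0,0],[0,0,0]],[[0,0,-0.3],[0,0,0]],[[0,0,-0.6],[0,0,0]],[[0,0,-0.7],[0,0,0]],[[0,0,-0.6],[0,0,0]],[[0,-0.8,0],[0,0,0]],[[0,-1,0],[0,0,0]]]' --gripper -0.53

```text
time: 91.7
tool_pos: [0.5717, -0.0827, 0.0643]
tool_rot: [3.14, 0.001, 1.6]
contact_force: [0.0, -0.1, -0.9]
opening: 0.0216
grip_force: 0.0
```

Call:
send_rows --plan '[[[-0.267,-0.76,0],[0,0,0]],[[-0.267,-0.76,0],[0,0,0]],[[-0.267,-0.76,0],[0,0,0]],[[-0.267,-0.76,0],[0,0,0]],[[-0.267,-0.76,0],[0,0,0]],[[-0.267,-0.76,0],[0,0,0]],[[-0.267,-0.76,0],[0,0,0]],[[-0.267,-0.76,0],[0,0,0]],[[0,0,0],[0,0,-0.07]],[[0,0,0.4],[0,0,-0.07]]]' --gripper -0.3

```text
time: 92.95
tool_pos: [0.422, -0.141, 0.0546]
tool_rot: [3.139, 0.002, 1.823]
contact_force: [-0.0, -0.3, -0.1]
opening: 0.0322
grip_force: 0.0
```

```bash
python3 -c "
from h import *
look('13'); s=robot.observe(); print(s['tool_pos'],s['tool_rot'],s['opening'])"|grep -E "^\[|0\.[4567].. -0"
```

```text
side [324. 262.] 241 rect [ 0.699 -0.061] mean [ 0.698 -0.062] z0.046 yaw91.2 [0.095 0.02 ] y5-95 [-0.103 -0.018]
side [309. 271.] 203 rect [ 0.651 -0.073] mean [ 0.652 -0.071] z0.046 yaw88.5 [0.081 0.018] y5-95 [-0.109 -0.035]
side [298. 279.] 252 rect [ 0.615 -0.08 ] mean [ 0.614 -0.079] z0.047 yaw91.0 [0.097 0.018] y5-95 [-0.124 -0.036]
side [242. 340.] 101 rect [ 0.427 -0.16 ] mean [ 0.427 -0.16 ] z0.017 yaw102.9 [0.031 0.019] y5-95 [-0.173 -0.147]
top [327. 173.] 133 rect [ 0.697 -0.078] mean [ 0.699 -0.078] z0.047 yaw91.4 [0.124 0.015] y5-95 [-0.134 -0.021]
top [328. 185.] 107 rect [ 0.652 -0.082] mean [ 0.65  -0.083] z0.047 yaw92.7 [0.1   0.015] y5-95 [-0.128 -0.038]
top [328. 195.] 107 rect [ 0.614 -0.082] mean [ 0.613 -0.084] z0.047 yaw91.8 [0.1   0.015] y5-95 [-0.127 -0.039]
top [328. 220.] 91 rect [ 0.521 -0.084] mean [ 0.522 -0.084] z0.047 yaw93.1 [0.071 0.017] y5-95 [-0.116 -0.053]
top [337. 249.] 50 rect [ 0.417 -0.124] mean [ 0.416 -0.124] z0.016 yaw100.6 [0.037 0.019] y5-95 [-0.141 -0.108]
[ 0.421 -0.14   0.053] [-3.141 -0.     1.82 ] 0.03224489723410247
```

Call:
send_rows --plan '[[[0,0,0.6],[0,0,0]],[[0,0,0.65],[0,0,0]],[[0,0,0.6],[0,0,0]],[[0,0,0.45],[0,0,0]],[[0,0,0.35],[0,0,0]],[[0,0,0.15],[0,0,0]],[[0,0,0.1],[0,0,0]],[[0,0,0],[0,0,0]],[[0,0,0],[0,0,0]],[[0,0,0],[0,0,0]]]'

```text
time: 94.3
tool_pos: [0.4214, -0.1404, -0.0192]
tool_rot: [3.141, 0.0, 1.819]
contact_force: [0.4, -0.1, 0.4]
opening: 0.032
grip_force: 0.0
```

Call:
send_rows --plan '[[[0,0,0],[0,0,0]],[[0,0,0],[0,0,0]],[[0,0,0],[0,0,0]],[[0,0,0],[0,0,0]],[[0,0,0],[0,0,0]],[[0,0,0],[0,0,0]],[[0,0,0],[0,0,0]],[[0,0,0],[0,0,0]],[[0,0,0],[0,0,0]],[[0,0,0],[0,0,0]]]' --gripper -1

```text
time: 95.55
tool_pos: [0.4213, -0.1404, -0.0193]
tool_rot: [3.141, 0.0, 1.819]
contact_force: [0.9, 1.2, 2.6]
opening: 0.0172
grip_force: 35.0
```

Call:
send_rows --plan '[[[0,0,-0.8],[0,0,0]],[[0,0,-1],[0,0,0.07]],[[0,0,-0.8],[0,0,0.07]],[[0.298,0.859,0],[0,0,0]],[[0.298,0.859,0],[0,0,0]],[[0.298,0.859,0],[0,0,0]],[[0.298,0.859,0],[0,0,0]],[[0.298,0.859,0],[0,0,0]],[[0.298,0.859,0],[0,0,0]],[[0.298,0.859,0],[0,0,0]]]'

```text
time: 96.8
tool_pos: [0.57, -0.0835, 0.045]
tool_rot: [-3.14, -0.0, 1.6]
contact_force: [-0.5, 0.9, -0.1]
opening: 0.0174
grip_force: 35.0
```

Call:
send_rows --plan '[[[0,0,0],[0,0,0]],[[0,0,0.25],[0,0,0]],[[0,0,0.3],[0,0,0]],[[0,0,0.3],[0,0,0]],[[0,0,0.2],[0,0,0]],[[0,0,0.15],[0,0,0]],[[0,0,0.1],[0,0,0]],[[0,0,0.04],[0,0,0]],[[0,0,0],[0,0,0]],[[0,0,0],[0,0,0]]]'

```text
time: 98.05
tool_pos: [0.5701, -0.0839, 0.0124]
tool_rot: [3.141, 0.0, 1.6]
contact_force: [-0.3, -0.1, -1.0]
opening: 0.0172
grip_force: 35.0
```

Call:
send_rows --plan '[[[0,0,0],[0,0,0]],[[0,0,0],[0,0,0]],[[0,0,0],[0,0,0]],[[0,0,0],[0,0,0]],[[0,0,0],[0,0,0]],[[0,0,-0.3],[0,0,0]],[[0,0,-0.7],[0,0,0]],[[0,0,-0.8],[0,0,0]],[[0,0,-0.8],[0,0,0]],[[0,-0.8,0],[0,0,0]]]' --gripper -0.47

```text
time: 99.3
tool_pos: [0.552, -0.0849, 0.0794]
tool_rot: [3.137, 0.002, 1.6]
contact_force: [0.2, -0.0, 0.3]
opening: 0.0242
grip_force: 0.0
```

Call:
send_rows --plan '[[[0,-1,0],[0,0,0]],[[0,-1,0],[0,0,0]],[[0,-1,0],[0,0,0]],[[0,-1,0],[0,0,0]],[[0,-1,0],[0,0,0]],[[0,-1,0],[0,0,0]],[[0,-1,0],[0,0,0]],[[0,0,0],[0,0,0]],[[0,0,0],[0,0,0]],[[0,0,0],[0,0,0]]]'

```text
time: 100.55
tool_pos: [0.3761, -0.0897, 0.0773]
tool_rot: [3.141, 0.001, 1.6]
contact_force: [0.2, 0.7, -0.6]
opening: 0.0244
grip_force: 0.0
```

```bash
python3 - <<'E'
from h import *
look('14')
im=cv2.imread("pics/side14.png"); im2=cv2.imread("pics/top14.png")
c=lambda a,x,y:cv2.resize(a[y:y+110,x:x+110],None,fx=3.6,fy=3.6,interpolation=cv2.INTER_CUBIC)
cv2.imwrite("pics/c7.png",np.hstack([c(im2,275,150),c(im,240,225)]))
E
```

```text
side [176. 157.] 132 rect [0.426 0.438] mean [0.426 0.437] z0.023 yaw90.3 [0.133 0.013] y5-95 [0.381 0.49 ]
side [167. 156.] 104 rect [0.397 0.452] mean [0.397 0.452] z0.023 yaw91.9 [0.101 0.013] y5-95 [0.408 0.495]
side [324. 261.] 242 rect [ 0.699 -0.061] mean [ 0.698 -0.062] z0.047 yaw91.3 [0.096 0.02 ] y5-95 [-0.104 -0.018]
side [309. 271.] 202 rect [ 0.651 -0.073] mean [ 0.652 -0.071] z0.047 yaw88.6 [0.081 0.018] y5-95 [-0.108 -0.035]
side [298. 279.] 252 rect [ 0.615 -0.08 ] mean [ 0.614 -0.079] z0.047 yaw91.0 [0.097 0.018] y5-95 [-0.123 -0.036]
side [282. 287.] 186 rect [ 0.568 -0.084] mean [ 0.568 -0.084] z0.047 yaw91.1 [0.073 0.017] y5-95 [-0.116 -0.051]
side [266. 293.] 189 rect [ 0.525 -0.084] mean [ 0.524 -0.084] z0.047 yaw91.7 [0.074 0.017] y5-95 [-0.116 -0.05 ]
top [327. 173.] 133 rect [ 0.697 -0.078] mean [ 0.699 -0.078] z0.047 yaw91.4 [0.124 0.015] y5-95 [-0.133 -0.022]
top [328. 185.] 107 rect [ 0.652 -0.082] mean [ 0.65  -0.083] z0.047 yaw92.7 [0.1   0.015] y5-95 [-0.127 -0.038]
top [328. 196.] 106 rect [ 0.612 -0.082] mean [ 0.612 -0.083] z0.047 yaw91.5 [0.099 0.014] y5-95 [-0.126 -0.039]
top [329. 208.] 65 rect [ 0.568 -0.086] mean [ 0.566 -0.086] z0.047 yaw92.0 [0.076 0.012] y5-95 [-0.119 -0.052]
top [328. 220.] 88 rect [ 0.521 -0.084] mean [ 0.522 -0.083] z0.047 yaw93.6 [0.072 0.017] y5-95 [-0.117 -0.053]
top [186. 243.] 101 rect [0.426 0.438] mean [0.424 0.441] z0.023 yaw90.2 [0.118 0.012] y5-95 [0.386 0.49 ]
top [182. 250.] 73 rect [0.397 0.453] mean [0.398 0.454] z0.023 yaw91.7 [0.091 0.011] y5-95 [0.414 0.494]
```

View pics/c7.png

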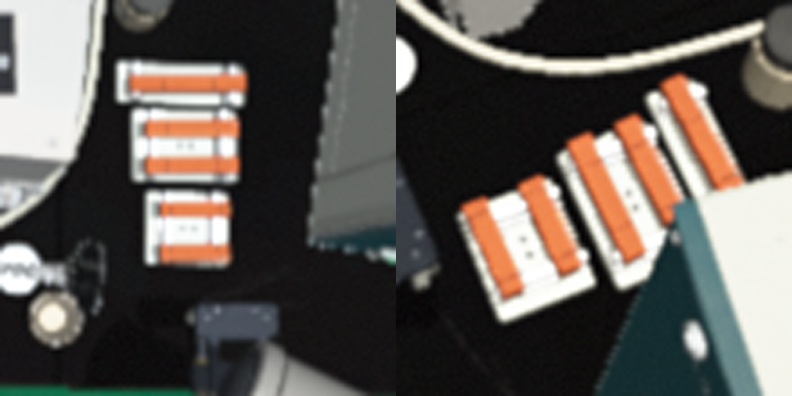

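```bash
python3 -c "
from h import *
print(robot.hand_in())"
```

```text
the job is handed in; nothing more can be done
None
```

I handed the job in at about 100 s: both bent bars lie in the tray and all five straight bars rest level and centred on their setters by the last camera check; no verdict on the judging came back.

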